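Load the implant driver and lock the transport rack

TASK

Take the blue-handled driver out of the white drying stand and stand it, foot down and fully home, in the empty middle well of the grey transport rack. Then swing the rack's retaining rod over the instruments by its red knob and press it down until it snaps past the spring pawl and rests fully home in its catch, holding the green pin down; the catch's height differs from rack to rack, so feel for it and do not press hard on it. Leave the other four instruments in their places.

Things in the scene. Friction and masses are not known exactly. Their poses are not given: they have to be found in the camera images.
- driver_mid (a point): Centre (half-way up) of the blue-handled driver, a stiff round instrument 120 mm long, 55 to 115 g, standing upright in one of the stand's three sockets. Steel shank 14 mm in diameter, the lowest 4 mm tapered to 9 mm at the foot; the blue handle, 20 mm in diameter, is the top 36 mm (24 to 60 mm above this point). z axis along the instrument, upward.
- probe_a_mid (a point): Same point of the orange-handled instrument of the same shape, in the drying stand; leave it.
- probe_b_mid (a point): Same point of the white-handled instrument of the same shape, in the drying stand; leave it.
- set_a_mid (a point): Same point of the brass-handled instrument of the same shape, already in an outer well of the rack, 42 mm from the middle well; leave it.
- set_b_mid (a point): Same point of the green-handled instrument of the same shape, already in the other outer well of the rack; leave it.
- stand: White drying stand, fixed: block 60 x 140 mm, 45 mm high, on a blue foot 84 x 162 mm. Origin at the centre of its underside on the table. Three sockets 46 mm apart along its y axis, 17 mm wide and 35 mm deep (floor 10 mm above the table), each holding one instrument.
- well (a point): Centre of the mouth of the rack's empty middle well, in the grey block's top face, 68 mm above the table. 15.5 mm wide, 1.5 mm chamfer, 58 mm deep (floor 10 mm above the table); a driver fully home has its middle 2 mm above this point. z up, y along the row of wells towards the hinge post, x across. The outer wells, 42 mm away along +y and -y, hold instruments that stand 62 mm above the block.
- hinge (a point): Pivot of the retaining rod on top of the hinge post, 144 mm above the table and 76 mm from the middle well along its +y. Axes as for the well; the rod swings in the upright y-z plane through this point. The hinge post is 34 mm (x) by 18 mm (y), with cheeks up to 156 mm above the table.
- knob (a point): Centre of the red knob on the free end of the retaining rod, 190 mm from the pivot. The rod is steel, 10 mm in diameter; the knob, a short cylinder 24 mm in diameter and 22 mm wide with its axis along the hinge axis, sits 40 mm past the catch and can be pinched from above by its flat ends.
- bar (a joint): Rod angle (rad): 0 level along -y over the wells; 1.57 upright; more leans outward past the hinge post (limit 2.4). Starts at 1.75 to 2.3. Stiff hinge: stays where left, about 1 N at the knob moves it. Home in the catch it reads between -0.055 and 0.055, depending on the catch's height; about 0.08 above that it lands on the pawl. An instrument standing too high blocks it.
- catch: Fixed catch post, origin at its foot, 74 mm from the well along -y, axes as the well's. Its black head (seat, yellow spring pawl) is set at an unmeasured height: the closed rod's axis is 136 to 152 mm above the table there, 150 mm from the pivot; the head ends 17 mm above that. 6 to 15 N down on the knob snaps the rod past the pawl. Over 45 N on the catch (some 30 N on the knob) is too much.
- pin (a joint): Green sensing pin in the catch's seat (m, 0 standing 5 mm proud, grows as it is pressed down; light spring, 1.5 to 2.5 N). About 4 to 5 mm when the rod is fully home under the pawl, which then holds rod and pin down; springs back to 0 when nothing holds it.
Not all that is in view belongs to the job. Of the things that look like the part that bears well, the largest one is meant.

How it is judged:
On the way, in this order (a step that is already met when the one before it is completed fails the run):
1. the blue driver stands fully home in the middle well and is let go, the rod still open (horizontal distance between driver_mid and well below 0.004 m and z of driver_mid in the frame of well below 0.005 m and angle between driver_mid's own z axis and vertical below 0.1 rad and contact force between the fingers and driver below 0.2 N and value of joint bar above 0.5 rad), for 0.2 s.
2. the rod is snapped down into its catch, holding the pin down (value of joint pin above 0.003 m and value of joint bar below 0.09 rad), for 0.2 s.
At the end, for the whole second after the job is handed in: The rod rests in its catch under the pawl, still (angle below 0.09 rad, pin held down over 3 mm); the blue driver stands in the middle well, within 3 mm of its seated height, 4 mm sideways, 0.1 rad of upright; the other four instruments are within 15 mm of their start (all of step 2 and velocity of joint bar between -0.05 and 0.05 rad/s and horizontal distance between driver_mid and well below 0.004 m and z of driver_mid in the frame of well below 0.005 m and angle between driver_mid's own z axis and vertical below 0.1 rad and distance of each of probe_a_mid, probe_b_mid, set_a_mid, set_b_mid from where it was at the start of the episode below 0.015 m); the robot touches nothing.
It fails at once if the catch is pressed with more than 45 N (contact force between catch and anything else above 45 N).
It fails at once if another instrument is lifted out or knocked over (distance of any of probe_a_mid, probe_b_mid, set_a_mid, set_b_mid from where it was at the start of the episode above 0.03 m).
It also fails if it takes over 67 s, if anything falls off the work surface, if the arm or the gripper's body presses on something with over 40 N, if the wrist force passes 120 N, or if a joint passes its speed limit or range.

ROBOT

A 6-joint arm with a two-finger parallel gripper is mounted at the origin on the work surface. World frame = base frame: x ahead of the robot, y to its left, z up, the work surface at z = 0. Lengths are in m, angles in rad, forces in N, time in s.
With the tool pointing down it reaches from about 0.25 to 0.775 m from the base axis. Payload 4 kg.
Tool frame: the origin (TCP) lies on the centre line of the jaws, within the pads' length; the fingertips stand 8 mm ahead of it and the grasp point (between the pads) lies 11 mm behind it; y points along the fingers, z is the direction in which the jaws open and shut, and the axes are right-handed (so a half turn about y gives the same grasp; the last joint's range is limited). The gripper opens to 94 mm and grips with 3 to 60 N. Pads are 16 mm wide; open, the fingers measure 119 mm over their backs; the gripper's body (75 mm by 177 mm) begins 78 mm behind the grasp point.
Start: joints at [1.172, 0.087, 1.371, -0, 1.684, -0.103], TCP at [0.16, 0.526, 0.214] pointing down, gripper open.
Joint ranges: [-3.1, 3.1], [-0.76, 2.03], [0.27, 2.55], [-1.08, 4.22], [0.17, 2.65], [-2.57, 2.57]. Speed limits (rad/s): [2.79, 2.79, 3.14, 3.14, 3.14, 3.14].

INTERFACE

Orientations are given as a rotation vector (axis times angle).
In Python, from workcell import sense, get_image, camera_info, job_done, silhouettes gives the robot as it stands. The module is installed in compiled form; this text tells all that it offers.
- The arm moves only by the tool arm_command, never from a script. Its arguments are lists of equal length, an entry for each row: "translation": the shift along the tool's x, y, z in mm, a list of three; "dr": the turn, a rotation vector about the tool's x, y, z in rad, a list of three. A call has 1 to 5 rows; each row is the pose to reach, as a shift and turn from the pose commanded when the call began, along the tool's axes at that moment; what a row does not reach only later rows make up. A row lasts 1/8 s, in which the tool goes at most 62.5 mm and 10.7 degrees, less where a joint would pass 70% of its speed; a pose out of reach is approached as far as the arm can. A call with a gripper value outside its range is refused whole. "grip" is the opening, from 0 (shut) to 1 (fully open), set as the call begins (left out, the last holds). The fingers move at their own pace and stop on an object; "force" is the grip in N (left out, the last holds). Time passes only in rows, so rows that repeat a pose let the fingers close. It gives the time, the measured TCP pose, the force and the opening at its end, in the units of the state.
- sense(): the state, without advancing time (a new reading comes with each control period).
- get_image(name): name is "scene" or "top"; returns the picture (420x560x3 uint8, red, green, blue); there is no depth.
- camera_info(name): a dict with "mtx" (3x3 intrinsics, pixels), "D" ([k1, k2, p1, p2, k3] as OpenCV has them; the pictures are not rectified), "R" (3x3) and "t" (3): a world point X has camera coordinates R X + t. Camera axes: x right, y down, z forward; pixel columns grow to the right and rows downward; lengths in m; the calibration is good to about 2 mm. A picture is of the moment at which its call begins. camera_info takes no time and is no camera call.
- job_done(): hands the job in, once; it reports no verdict.
Trained networks look in the newest picture that a camera, given by its name, has taken for a name from the list of things; names that differ only in an ending like _2 or _b are one class to them, and where a whole thing is asked for, a point or a joint stands for the part that bears it (a point fixed in the world has none). Each returns a list of dicts, best first, with "score" (0 to 1); they miss things now and then, are a little off and sometimes report something else, mostly with a low value. They report only what shows in the picture. A call takes as long as a camera call. They do not tell look-alikes from the thing itself.
- silhouettes(camera, name): "mask" (420x560 bool, what is visible of it) and "rect" ([left, top, width, height] in pixels, round what is visible of it).
The state is a dict: "t": time; "joints": joint angles; "joint_vel": joint speeds; "joint_efforts": joint torques, N m; "tcp_pos": TCP position; "orientation": TCP orientation; "force": force on the tool from outside, world axes, zero at the start; "ft_torque": the same for the moment, N m; "width": finger opening in m.
Only numpy, scipy, OpenCV 4.12 (cv2) and the standard library are available. Lean on these libraries where they do the work, as an engineer would, in place of code of your own. Each camera call takes 0.05 s, during which the arm holds its last target.

## Working session

There is one attempt and no reset: what is moved stays moved. The work goes in short steps, Python scripts to look and compute and a tool call to move; the robot and the scene stay as the last step left them, time stands still between calls to the robot, and variables do not carry over. Pictures are saved under pics/ and viewed, and the job is handed in when it is done.

Besides the shell and the picture viewer there is one more tool, called after ">>>" as name(argument=value, ...) on one line, values as JSON. arm_command: Moves the arm, as the interface text tells. Its arguments: {"type":"object","properties":{"translation":{"type":"array","items":{"type":"array","items":{"type":"number"}}},"dr":{"type":"array","items":{"type":"array","items":{"type":"number"}}},"grip":{"type":"number"},"force":{"type":"number"}},"required":["translation","dr"]}

```bash
mkdir -p pics
python3 - <<'E'
from workcell import *
import cv2
s=sense(); print({k:(v if not hasattr(v,'round') else v) for k,v in s.items()})
for c in ("scene","top"):
    im=get_image(c); cv2.imwrite(f"pics/{c}0.png",im[:,:,::-1]); print(c,camera_info(c))
    for n in ("driver_mid","probe_a_mid","stand","knob","catch","hinge","pin","bar","set_a_mid"):
        try:
            r=silhouettes(c,n); print(c,n,[(round(d['score'],2),[round(float(v)) for v in d['rect']]) for d in r][:6])
        except Exception as e: print(c,n,e)
E
```

```text
{'t': 0.0, 'joints': array([ 1.17190266e+00,  8.79490898e-02,  1.37222428e+00,  1.12300715e-05,
        1.68359530e+00, -1.03074102e-01]), 'joint_vel': array([ 0.00050092,  0.00031605,  0.00155976,  0.00061699, -0.00088324,
       -0.00162101]), 'joint_efforts': array([-3.95752677e-04, -3.40180492e+01, -3.02425575e+01,  7.15550361e-02,
        3.29805573e-02, -1.88738222e-04]), 'tcp_pos': array([0.16012142, 0.52563023, 0.2123226 ]), 'orientation': array([-1.56040557,  0.23268341, -0.23181469]), 'force': array([-0.23671074, -0.71350751, -0.4043553 ]), 'ft_torque': array([ 0.0217199 , -0.01521838,  0.00937793]), 'width': 0.0938096583880592}
scene {'mtx': array([[458.05378437,   0.        , 281.35720253],
       [  0.        , 458.05378437, 207.13882866],
       [  0.        ,   0.        ,   1.        ]]), 'D': array([-0.09771532,  0.        ,  0.        ,  0.        ,  0.        ]), 'R': array([[-0.76508137,  0.64392906,  0.00242097],
       [ 0.41968479,  0.50149096, -0.75655237],
       [-0.48838015, -0.57780808, -0.65392862]]), 't': array([ 0.39799985, -0.10932328,  1.27810387])}
s
[... 900 characters left out ...]
99967409,  0.01200325],
       [-0.99755692, -0.02327411, -0.06586739],
       [ 0.06612529, -0.01048987, -0.99775619]]), 't': array([-0.03913717,  0.49003958,  1.16779604])}
top driver_mid [(0.65, [340, 178, 10, 10])]
top probe_a_mid [(0.44, [355, 174, 11, 11])]
top stand []
top knob [(0.77, [154, 168, 51, 17]), (0.51, [178, 240, 51, 15]), (0.48, [120, 165, 52, 14])]
top catch [(0.65, [219, 235, 2, 13]), (0.41, [260, 160, 5, 26])]
top hinge [(0.95, [115, 167, 56, 26]), (0.68, [155, 163, 116, 43]), (0.56, [179, 231, 48, 32])]
top pin [(0.35, [248, 168, 4, 14])]
top bar [(0.69, [113, 168, 57, 12]), (0.62, [153, 169, 55, 15]), (0.6, [179, 238, 52, 16])]
top set_a_mid [(0.58, [216, 175, 9, 9])]
```

Run:
```python
import cv2
a=cv2.imread("pics/scene0.png")[140:420,150:450]; cv2.imwrite("pics/s0z.png",cv2.resize(a,None,fx=2.1,fy=2.1,interpolation=cv2.INTER_CUBIC))
a=cv2.imread("pics/top0.png")[130:290,90:410]; cv2.imwrite("pics/t0z.png",cv2.resize(a,None,fx=2.5,fy=2.5,interpolation=cv2.INTER_CUBIC))
```

```text
(no output)
```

View pics/scene0.png

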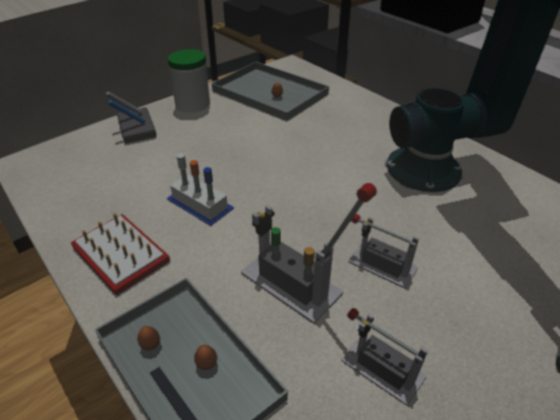

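View pics/top0.png

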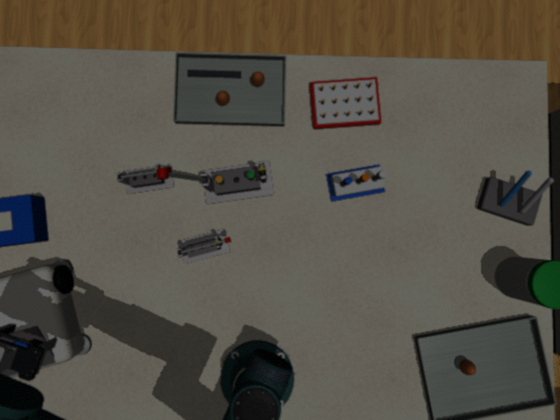

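```bash
sleep 1
```

```text
(no output)
```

View pics/s0z.png

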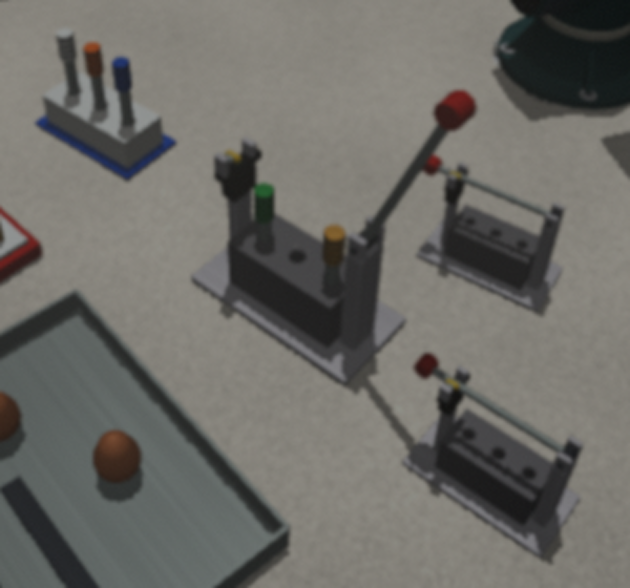

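View pics/t0z.png

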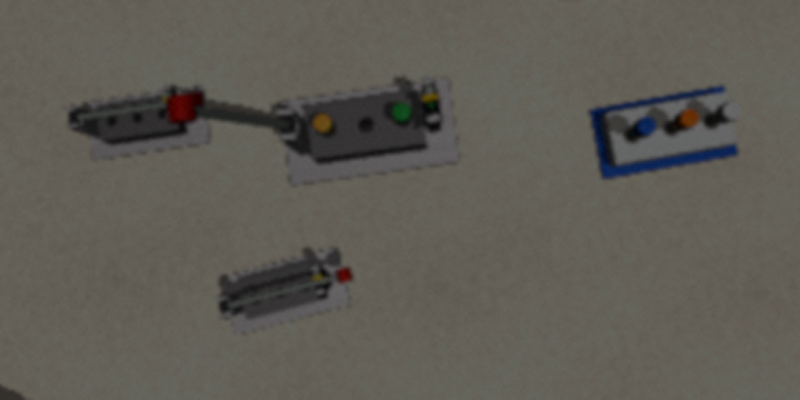

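```bash
cat > h.py <<'E'
import numpy as np, cv2
from workcell import *
from scipy.optimize import least_squares
def proj(c,P):
    i=camera_info(c); r,_=cv2.Rodrigues(np.array(i['R'])); p,_=cv2.projectPoints(np.array(P,float).reshape(-1,1,3),r,np.array(i['t']),np.array(i['mtx']),np.array(i['D'])); return p[:,0]
def cyl(a,b,r,n=40):
    a=np.array(a,float);b=np.array(b,float);d=(b-a)/np.linalg.norm(b-a)
    u=np.cross(d,[0.3,0.5,0.81]);u/=np.linalg.norm(u);v=np.cross(d,u)
    t=np.linspace(0,2*np.pi,n,endpoint=False)[:,None]
    ring=r*(np.cos(t)*u+np.sin(t)*v)
    return np.vstack([a+ring,b+ring])
def hullc(p):
    h=cv2.convexHull(p.astype(np.float32)); m=cv2.moments(h); return np.array([m['m10']/m['m00'],m['m01']/m['m00']]),m['m00']
RNG={'blue':((105,125),150),'orange':((3,13),150),'green':((50,75),120),'brass':((12,24),130),'red':((172,184),150)}
def blobs(im,hue,smin,vmin=40,box=None):
    hsv=cv2.cvtColor(im,cv2.COLOR_RGB2HSV).astype(int); h=hsv[...,0]; h=np.where((h<90)&(hue[1]>180),h+180,h)
    m=((h>=hue[0])&(h<=hue[1])&(hsv[...,1]>smin)&(hsv[...,2]>vmin)).astype(np.uint8)
    if box is not None:
        k=np.zeros_like(m); x,y,w,hh=box; k[y:y+hh,x:x+w]=1; m*=k
    n,l,s,c=cv2.connectedComponentsWithStats(m)
    return [(tuple(c[i].round(1)),int(s[i,4]),tuple(int(q) for q in s[i,:4])) for i in range(1,n) if s[i,4]>8]
E
python3 - <<'E'
from h import *
for c in ("scene","top"):
    im=cv2.imread(f"pics/{c}0.png")[:,:,::-1].copy()
    hsv=cv2.cvtColor(im,cv2.COLOR_RGB2HSV)
    for p in ([(208,176),(195,169),(276,236),(309,256),(367,191),(290,262)] if c=="scene" else [(346,181),(366,177),(219,180),(250,175),(163,172),(236,180)]):
        print(c,p,hsv[p[1],p[0]])
    for n,(h,s) in RNG.items(): print(n,[b for b in blobs(im,h,s) if b[1]<600])
E
```

```text
scene (208, 176) [114  87  47]
scene (195, 169) [ 10 118  54]
scene (276, 236) [63 72 39]
scene (309, 256) [ 17 109  47]
scene (367, 191) [  1 175  89]
scene (290, 262) [60  8 34]
blue [((np.float64(206.9), np.float64(169.8)), 15, (205, 168, 5, 4)), ((np.float64(210.4), np.float64(214.6)), 82, (184, 206, 48, 18))]
orange [((np.float64(193.4), np.float64(162.8)), 24, (191, 161, 6, 5))]
green [((np.float64(186.1), np.float64(56.9)), 452, (168, 50, 37, 15)), ((np.float64(275.1), np.float64(230.9)), 34, (272, 229, 7, 5))]
brass [((np.float64(262.3), np.float64(214.7)), 9, (261, 213, 4, 4)), ((np.float64(308.8), np.float64(251.2)), 52, (305, 248, 9, 7)), ((np.float64(4.2), np.float64(289.9)), 23, (0, 288, 9, 6)), ((np.float64(2.9), np.float64(296.0)), 23, (0, 293, 9, 7)), ((np.float64(0.3), np.float64(303.8)), 9, (0, 301, 2, 6)), ((np.float64(2.7), np.float64(318.6)), 29, (0, 314, 7, 9)), ((np.float64(3.9), np.float64(335.2)), 22, (0, 332, 10, 8)), ((np.float64(29.0), np.float64(341.4)), 10, (28, 338, 3, 8)), ((np.float64(21.7), np.float64(346.8)), 26, (18, 341, 8, 11)), ((np.float64(4.6)
[... 1795 characters left out ...]
(97.2)), 109, (217, 92, 12, 12)), ((np.float64(365.0), np.float64(176.5)), 29, (362, 174, 7, 7)), ((np.float64(470.3), np.float64(369.2)), 70, (466, 364, 9, 10))]
green [((np.float64(250.1), np.float64(174.2)), 44, (247, 171, 8, 7))]
brass [((np.float64(261.8), np.float64(168.3)), 13, (259, 167, 6, 4)), ((np.float64(218.4), np.float64(178.7)), 50, (215, 175, 8, 8)), ((np.float64(364.8), np.float64(177.1)), 32, (362, 175, 7, 6)), ((np.float64(557.2), np.float64(384.5)), 295, (554, 354, 6, 66))]
red [((np.float64(341.3), np.float64(108.3)), 508, (310, 77, 71, 52)), ((np.float64(162.1), np.float64(172.7)), 108, (157, 167, 11, 12)), ((np.float64(227.1), np.float64(239.6)), 19, (225, 238, 5, 4))]
```

```bash
cat >> h.py <<'E'
def solve(pt,ps,z=None):
    # least squares point from top px and scene px; z fixed optional
    def f(q):
        X=[q[0],q[1],z if z is not None else q[2]]
        r=[]
        if pt is not None: r+=list(proj('top',[X])[0]-pt)
        if ps is not None: r+=list(proj('scene',[X])[0]-ps)
        return r
    s=least_squares(f,[0.5,0,0.1] if z is None else [0.5,0]); return s.x,s.fun
E
python3 - <<'E'
from h import *
np.set_printoptions(precision=4,suppress=True)
T={'blue':(347.9,180.1),'orange':(365,176.6),'green':(250.1,174.2),'brass':(218.4,178.7)}
S={'blue':(206.9,169.8),'orange':(193.4,162.8),'green':(275.1,230.9),'brass':(308.8,251.2)}
T['well']=(236.3,179.8);S['well']=(291,262)
for n in T:
    z=.13 if n!='well' else .068
    print(n,'top',solve(T[n],None,z)[0],'scene',solve(None,S[n],z)[0],'both',solve(T[n],S[n])[0],solve(T[n],S[n])[1])
print('knob',*solve((162.1,172.7),(367.6,190)))
E
```

```text
blue top [ 0.5542 -0.2302] scene [ 0.5567 -0.223 ] both [ 0.5538 -0.2304  0.1247] [-0.3268  0.403  -0.4525 -0.0694]
orange top [ 0.5645 -0.2752] scene [ 0.5659 -0.2671] both [ 0.5636 -0.2752  0.1249] [-0.4885  0.6259 -0.7066 -0.1174]
green top [0.5636 0.0272] scene [0.5652 0.034 ] both [0.5627 0.0289 0.1249] [-0.5877  0.602  -0.6277 -0.0578]
brass top [0.5497 0.1099] scene [0.5518 0.1168] both [0.5488 0.1122 0.1244] [-0.6356  0.599  -0.6247 -0.0417]
well top [0.5558 0.0675] scene [0.5573 0.0739] both [0.5549 0.0694 0.0627] [-0.5732  0.562  -0.5813 -0.0459]
knob [0.5321 0.2107 0.3244] [-1.4327  1.181  -1.3034 -0.0277]
```

Run:
```python
import cv2
a=cv2.imread("pics/scene0.png")[175:325,235:385]; cv2.imwrite("pics/s0y.png",cv2.resize(cv2.convertScaleAbs(a,alpha=2),None,fx=4,fy=4,interpolation=cv2.INTER_NEAREST))
a=cv2.imread("pics/top0.png")[150:215,190:390]; cv2.imwrite("pics/t0y.png",cv2.resize(cv2.convertScaleAbs(a,alpha=2),None,fx=4,fy=4,interpolation=cv2.INTER_NEAREST))
```

```text
(no output)
```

View pics/s0y.png

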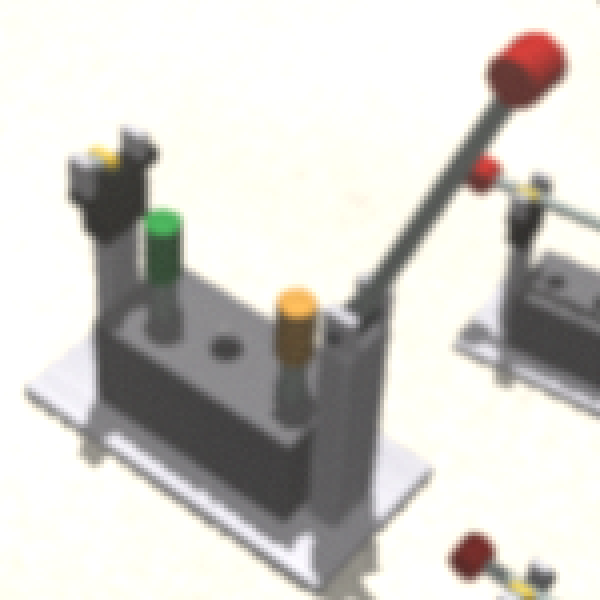

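View pics/t0y.png

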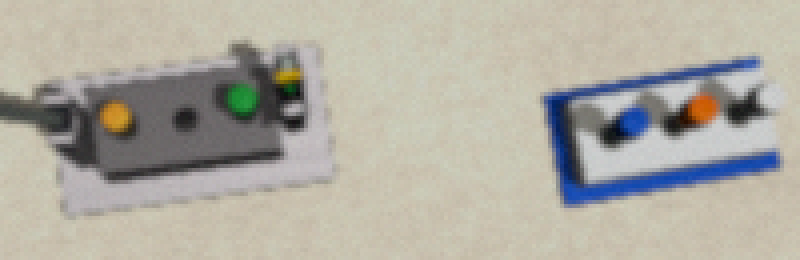

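```bash
cat >> h.py <<'E'
from scipy.spatial.transform import Rotation as Ro
def plan(target,xdir_yaw,last=None):
    """target TCP pos, jaw dir yaw (rad of world dir), tool down; prints translation mm & dr in current *measured* tool frame"""
    s=sense(); R=Ro.from_rotvec(s['orientation']); p=s['tcp_pos']
    best=None
    for sg in (1,-1):
        z=sg*np.array([np.cos(xdir_yaw),np.sin(xdir_yaw),0]); y=np.array([0,0,-1.]); x=np.cross(y,z)
        G=Ro.from_matrix(np.c_[x,y,z]); d=(R.inv()*G).as_rotvec()
        if best is None or np.linalg.norm(d)<np.linalg.norm(best): best=d
        print('opt',sg,d.round(4))
    print('trans',(R.inv().apply(np.array(target)-p)*1000).round(1),'R',R.as_matrix().round(3).tolist())
E
python3 - <<'E'
from h import *
plan((0.555,-0.228,0.25),0.225)
E
```

```text
opt 1 [-1.00e-04  1.05e+00 -0.00e+00]
opt -1 [-0.0000e+00 -2.0916e+00  1.0000e-04]
trans [ 597.4  -36.5 -606.3] R [[0.957, 0.0, 0.292], [-0.292, 0.0, 0.957], [0.0, -1.0, 0.0]]
```

>>> arm_command(translation=[[42,-10,-42],[84,-20,-84],[126,-30,-126],[168,-40,-168],[210,-50,-210]], dr=[[0,0.1,0],[0,0.2,0],[0,0.3,0],[0,0.4,0],[0,0.5,0]])

```text
t: 1.62
tcp_pos: [0.3005, 0.2624, 0.2641]
orientation: [-1.478, 0.623, -0.625]
force: [1.1, 1.0, -0.4]
width: 0.094
```

Run:
```python
from h import *
plan((0.555,-0.228,0.25),0.225); print(sense()['tcp_pos'],sense()['t'])
```

```text
opt 1 [-1.400e-03  5.473e-01  1.000e-04]
opt -1 [ 1.0000e-04 -2.5943e+00  1.8000e-03]
trans [ 528.8   14.1 -159.9] R [[0.698, 0.001, 0.716], [-0.716, 0.001, 0.698], [0.0, -1.0, 0.001]]
[0.30051164 0.26236243 0.26405368] 1.625
```

>>> arm_command(translation=[[53,0,-16],[106,0,-32],[159,0,-48],[212,0,-64],[264,0,-80]], dr=[[0,0.11,0],[0,0.22,0],[0,0.33,0],[0,0.44,0],[0,0.547,0]])

```text
t: 2.25
tcp_pos: [0.4282, 0.0177, 0.2638]
orientation: [-1.306, 1.042, -1.043]
force: [-0.1, 1.4, 0.5]
width: 0.0941
```

Run:
```python
from h import *
plan((0.555,-0.228,0.23),0.225); print(sense()['tcp_pos'],sense()['t'])
```

```text
opt 1 [-0.0012 -0.0009  0.    ]
opt -1 [-0.0000e+00  3.1407e+00 -1.9000e-03]
trans [267.7  33.9  69. ] R [[0.222, 0.001, 0.975], [-0.975, 0.0, 0.222], [0.0, -1.0, 0.001]]
[0.42816477 0.01765679 0.26377667] 2.25
```

>>> arm_command(translation=[[54,7,14],[108,14,28],[162,21,42],[216,28,56],[268,34,69]], dr=[[0,0,0],[0,0,0],[0,0,0],[0,0,0],[0,0,0]])

```text
t: 2.88
tcp_pos: [0.556, -0.2278, 0.2291]
orientation: [-1.308, 1.04, -1.04]
force: [-0.0, 0.1, -0.1]
width: 0.0941
```

Run:
```python
from h import *
plan((0.555,-0.228,0.102),0.225); print(sense()['tcp_pos'],sense()['t'])
ims=[]
for c in ("scene","top"):
    im=get_image(c)[:,:,::-1].copy(); cv2.imwrite(f"pics/{c}1.png",im)
    # projected TCP + driver guess
    s=sense(); 
    p=proj(c,[s['tcp_pos'],(s['tcp_pos'][0],s['tcp_pos'][1],.13)]); print(c,p.round(1))
    x,y=p[0].astype(int); a=cv2.convertScaleAbs(im[y-40:y+60,x-60:x+60],alpha=2); ims.append(cv2.resize(a,(400,333)))
cv2.imwrite("pics/c1.png",np.hstack(ims))
```

```text
opt 1 [-0.0002  0.0026 -0.0002]
opt -1 [-4.000e-04 -3.139e+00  4.000e-04]
trans [ -0.  127.1  -1.1] R [[0.226, 0.0, 0.974], [-0.974, 0.0, 0.226], [-0.0, -1.0, 0.0]]
[ 0.55601095 -0.22781495  0.22909703] 2.875
scene [[199.6 132.2]
 [204.2 167.8]]
top [[356.  174.3]
 [347.9 179.5]]
```

View pics/c1.png

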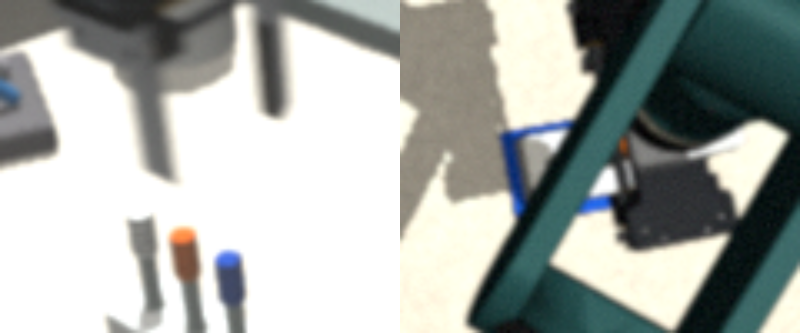

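Run:
```python
from h import *
s=sense(); R=Ro.from_rotvec(s['orientation']); p=s['tcp_pos']
c="scene"; im=cv2.imread("pics/scene1.png"); im=cv2.convertScaleAbs(im,alpha=2)
x0,y0,w,h,f=150,85,110,110,6
im=cv2.resize(im[y0:y0+h,x0:x0+w],None,fx=f,fy=f,interpolation=cv2.INTER_CUBIC)
for sg in (1,-1):
    for y in (8,-30):
        q=np.array([[x,y,sg*z] for x,z in ((-8,47),(8,47),(8,59.5),(-8,59.5))])/1000
        P=(proj(c,R.apply(q)+p)-[x0,y0]+.5)*f
        cv2.polylines(im,[P.astype(np.int32)],True,(0,0,255),1)
for X in ((.5542,-.2302),(.5567,-.223)):
    q=cyl((*X,.094),(*X,.13),.01); P=(proj(c,q)-[x0,y0]+.5)*f
    cv2.polylines(im,[cv2.convexHull(P.astype(np.int32))],True,(0,255,0),1)
cv2.imwrite("pics/o1.png",im)
```

```text
(no output)
```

View pics/o1.png

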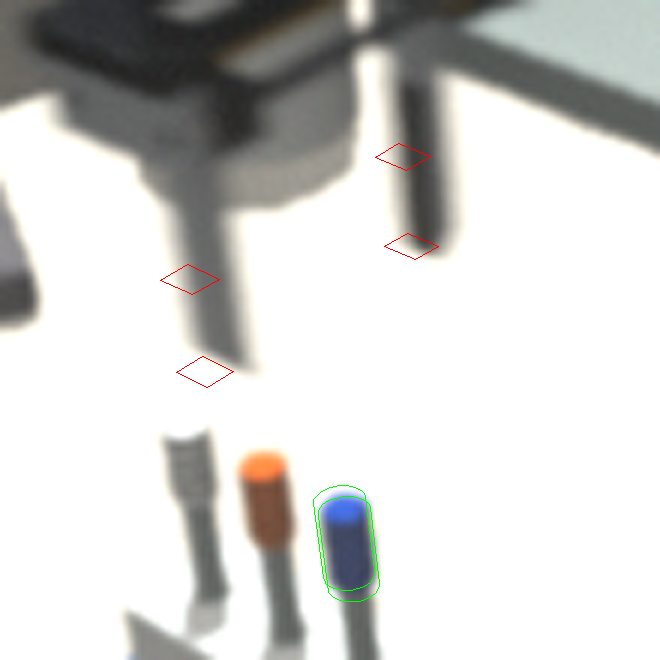

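```bash
cat > ov.py <<'E'
from h import *
import sys
def ov(tag,x0,y0,w,h,f,cam="scene",off=(0,0)):
    s0=sense(); im=get_image(cam); s=s0
    R=Ro.from_rotvec(s['orientation']); p=s['tcp_pos']; print(p.round(4),s['t'],s['joint_vel'].round(3))
    im=cv2.convertScaleAbs(im[:,:,::-1],alpha=2)
    im=cv2.resize(im[y0:y0+h,x0:x0+w],None,fx=f,fy=f,interpolation=cv2.INTER_CUBIC)
    g=s['width']*500
    for sg in (1,-1):
        for y in (8,-30):
            q=np.array([[x,y,sg*z] for x,z in ((-8,g),(8,g),(8,g+12.5),(-8,g+12.5))])/1000
            P=(proj(cam,R.apply(q)+p)-[x0,y0]+.5)*f
            cv2.polylines(im,[P.astype(np.int32)],True,(0,0,255),1)
    cv2.imwrite(f"pics/{tag}.png",im)
E
python3 -c "
from ov import *
ov('o2',150,85,110,110,6)"
```

```text
[ 0.5558 -0.2303  0.2259] 2.975 [ 0.052 -0.072  0.045  0.043  0.055  0.026]
```

View pics/o2.png

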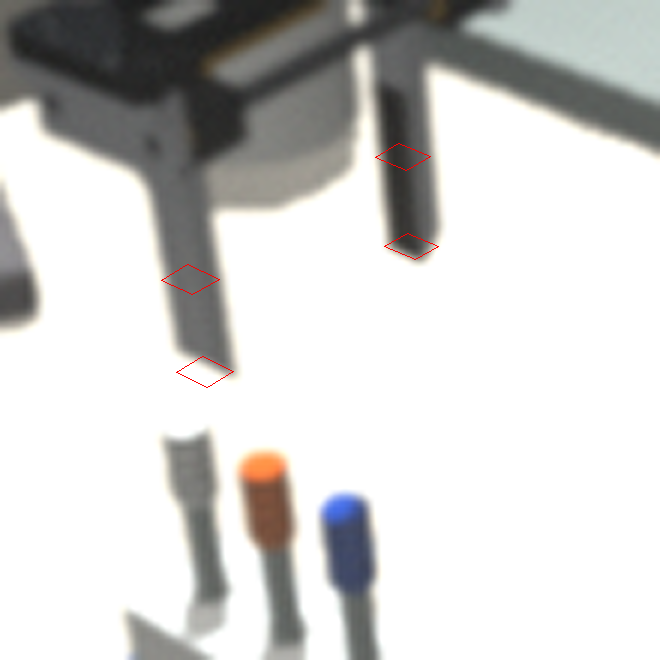

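>>> arm_command(translation=[[-3,25,-1],[-3,50,-1],[-3,74,-1],[-3,74,-1]], dr=[[0,0,0],[0,0,0],[0,0,0],[0,0,0]])

```text
t: 3.52
tcp_pos: [0.5523, -0.2214, 0.1539]
orientation: [-1.309, 1.042, -1.035]
force: [-0.2, -0.6, 0.7]
width: 0.0938
```

```bash
python3 -c "
from ov import *
get_image('scene')
ov('o3',150,95,110,110,6)
ov('o4',310,130,110,80,6,'top')"
```

```text
[ 0.5532 -0.222   0.1557] 3.575 [-0.003 -0.009 -0.045  0.001 -0.001 -0.002]
[ 0.5539 -0.2226  0.1568] 3.625 [-0.005 -0.006 -0.027 -0.    -0.001 -0.001]
```

View pics/o3.png

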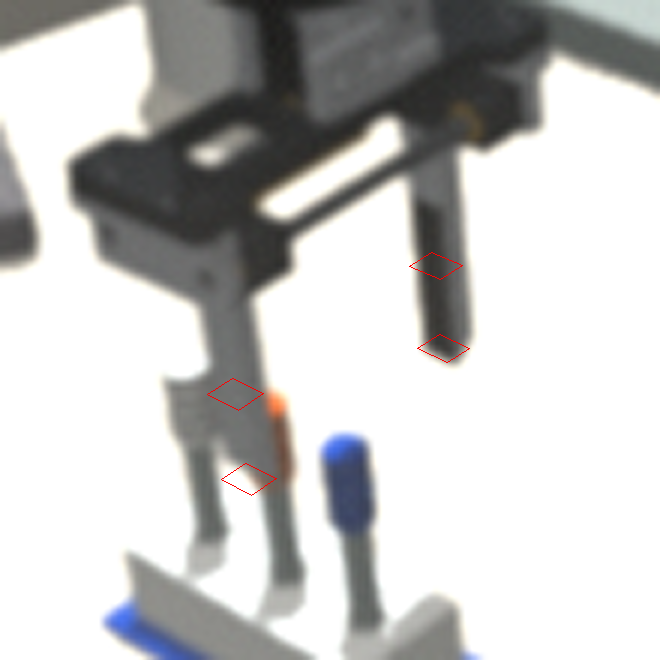

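View pics/o4.png

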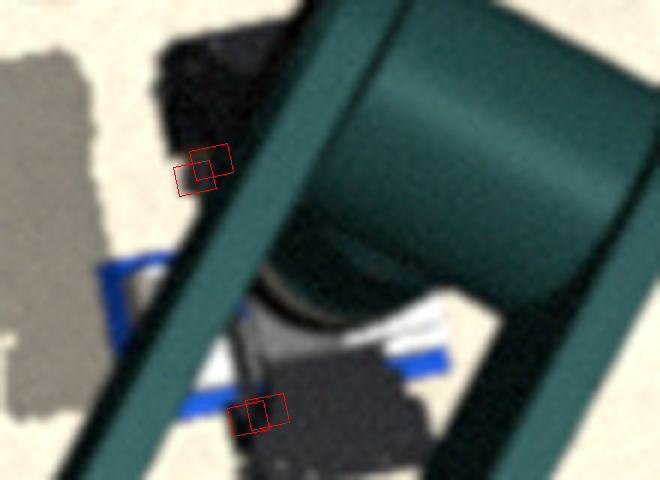

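```bash
python3 -c "
from h import *
get_image('scene')
plan((0.556,-0.2255,0.103),0.22); print(sense()['tcp_pos'],sense()['t'])"
```

```text
opt 1 [-0.0027  0.0086  0.002 ]
opt -1 [ 3.100e-03 -3.133e+00  4.200e-03]
trans [ 2.5 54.6  0.8] R [[0.227, 0.003, 0.974], [-0.974, -0.001, 0.227], [0.002, -1.0, 0.003]]
[ 0.55446204 -0.22320541  0.15760927] 3.725
```

>>> arm_command(translation=[[2,15,2],[2,30,2],[2,45,2],[2,53,2],[2,53,2]], dr=[[0,0,0],[0,0,0],[0,0,0],[0,0,0],[0,0,0]])

```text
t: 4.35
tcp_pos: [0.5555, -0.2245, 0.1011]
orientation: [-1.309, 1.042, -1.038]
force: [-0.2, -0.8, -0.4]
width: 0.0938
```

```bash
python3 -c "
from ov import *
get_image('scene')
ov('o5',150,95,110,110,6);print(sense()['force'])"
```

```text
[ 0.556  -0.2248  0.1021] 4.4 [ 0.001 -0.013 -0.02   0.001  0.002  0.001]
[0.60788568 0.51394767 0.0024183 ]
```

View pics/o5.png

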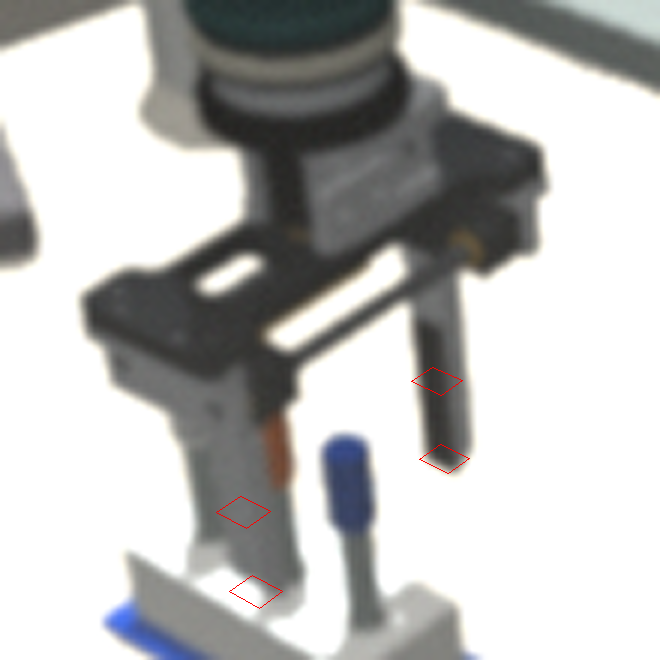

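>>> arm_command(translation=[[0,0,0],[0,0,0],[0,0,0],[0,0,0],[0,0,0]], dr=[[0,0,0],[0,0,0],[0,0,0],[0,0,0],[0,0,0]], grip=0.0, force=15)

```text
t: 5.08
tcp_pos: [0.5561, -0.2248, 0.1025]
orientation: [-1.308, 1.04, -1.04]
force: [0.7, -0.2, -0.4]
width: 0.0475
```

```bash
python3 -c "
from ov import *
ov('o6',150,95,110,110,6);s=sense();print(s['force'],s['width'],s['ft_torque'])"
```

```text
[ 0.5561 -0.2248  0.1025] 5.075 [-0.001  0.     0.001 -0.     0.     0.   ]
[ 0.34862437 -0.04913997 -0.8301537 ] 0.043260188979745456 [-0.04367587  0.06536821  0.0402086 ]
```

View pics/o6.png

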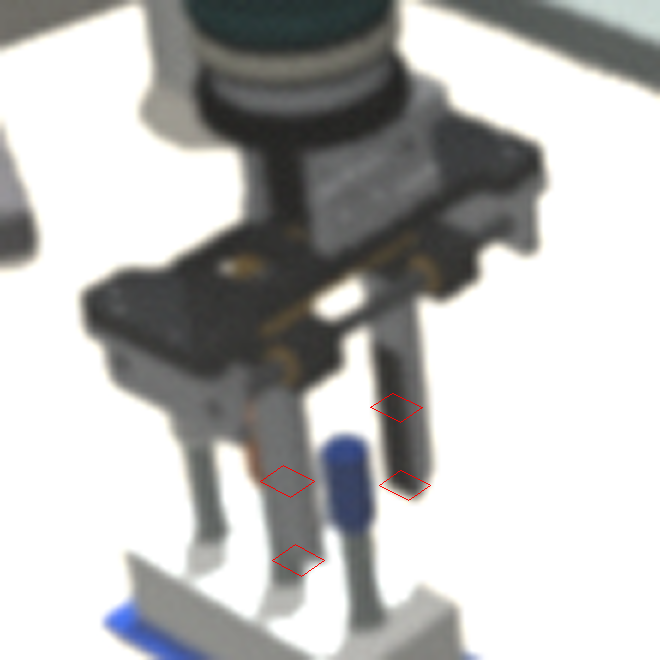

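>>> arm_command(translation=[[0,0,0],[0,0,0],[0,0,0],[0,0,0],[0,0,0]], dr=[[0,0,0],[0,0,0],[0,0,0],[0,0,0],[0,0,0]])

```text
t: 5.75
tcp_pos: [0.5561, -0.2248, 0.1024]
orientation: [-1.308, 1.04, -1.039]
force: [-0.2, -0.9, 0.0]
width: 0.0195
```

```bash
python3 -c "
from ov import *
ov('o7',150,95,110,110,6);s=sense();print(s['force'],s['width'],s['ft_torque'])"
```

```text
[ 0.5561 -0.2248  0.1024] 5.75 [-0.001 -0.001 -0.     0.    -0.001 -0.001]
[-0.04844959 -1.21927705 -1.17528536] 0.019700091869598393 [-0.0844421  0.0670749  0.0428395]
```

View pics/o7.png

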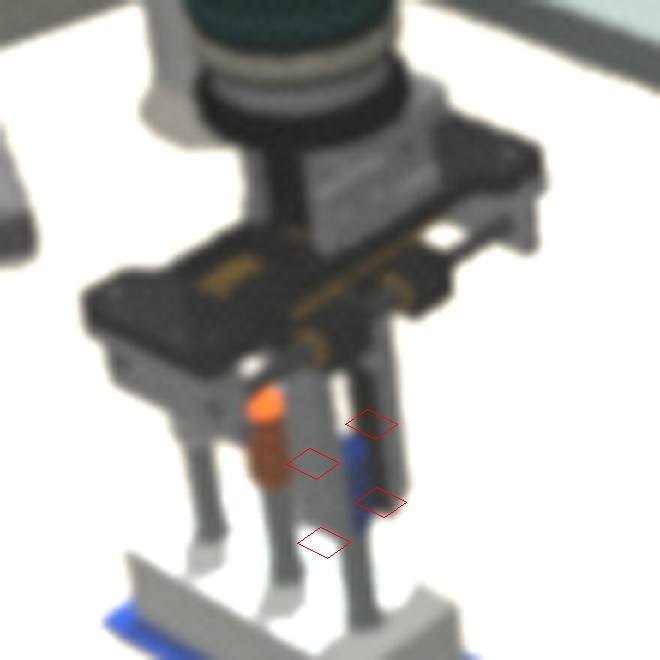

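>>> arm_command(translation=[[0,-10,0],[0,-50,0],[0,-95,0],[0,-140,0],[0,-183,0]], dr=[[0,0,0],[0,0,0],[0,0,0],[0,0,0],[0,0,0]], force=25)

```text
t: 6.42
tcp_pos: [0.556, -0.2248, 0.2881]
orientation: [-1.308, 1.038, -1.041]
force: [0.4, 0.0, 0.2]
width: 0.0193
```

```bash
python3 -c "
from ov import *
get_image('scene')
ov('o8',150,70,110,110,6);s=sense();print(s['force'],s['width'],s['ft_torque'])
plan((0.5555,0.071,0.285),0.166)"
```

```text
[ 0.5577 -0.2257  0.2954] 6.475 [ 0.002 -0.033  0.033 -0.001 -0.098 -0.002]
[ 0.58365094  0.21036832 -0.39931343] 0.01940432563252359 [-0.07510264  0.04467052 -0.03630184]
opt 1 [-0.0103  0.062   0.0081]
opt -1 [ 0.0125 -3.0795  0.0159]
trans [-289.7    6.5   64.6] R [[0.226, 0.012, 0.974], [-0.974, -0.006, 0.226], [0.008, -1.0, 0.01]]
```

View pics/o8.png

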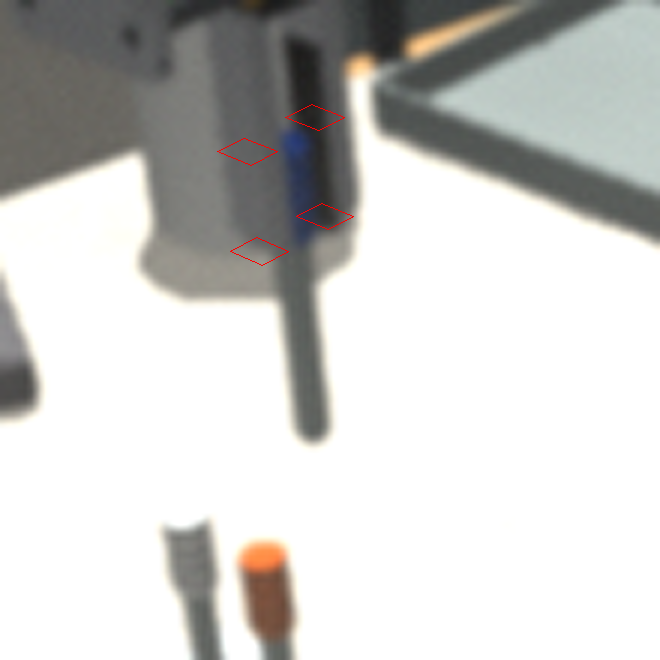

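>>> arm_command(translation=[[-58,0,13],[-116,0,26],[-174,0,40],[-232,0,53],[-289,0,66]], dr=[[0,0.012,0],[0,0.024,0],[0,0.036,0],[0,0.048,0],[0,0.06,0]])

```text
t: 7.15
tcp_pos: [0.5544, 0.0735, 0.2845]
orientation: [-1.284, 1.086, -1.084]
force: [0.4, -0.5, -0.5]
width: 0.0191
```

>>> arm_command(translation=[[0,0,0],[0,0,0]], dr=[[0,0,0],[0,0,0]])

```text
t: 7.4
tcp_pos: [0.5548, 0.0714, 0.2847]
orientation: [-1.286, 1.085, -1.084]
force: [0.4, -1.2, -0.8]
width: 0.0196
```

```bash
python3 -c "
from ov import *
get_image('scene')
ov('o9',235,120,120,150,5);s=sense();print(s['force'],s['width'],s['ft_torque'])
ov('o10',190,130,130,90,6,'top')
plan((0.5555,0.071,0.285),0.166)"
```

```text
[0.555  0.0707 0.2849] 7.45 [-0.02  -0.002 -0.004  0.004  0.002  0.004]
[-0.4712359  -0.21954593 -0.77992763] 0.019265592114657712 [-0.08542534  0.06658175  0.01019728]
[0.5551 0.0703 0.285 ] 7.5 [-0.011 -0.002 -0.005  0.004  0.001  0.001]
opt 1 [ 0.0005 -0.0002  0.0002]
opt -1 [-3.0000e-04  3.1414e+00  7.0000e-04]
trans [-0.8  0.2  0.5] R [[0.165, -0.0, 0.986], [-0.986, -0.0, 0.165], [0.0, -1.0, -0.0]]
```

View pics/o9.png

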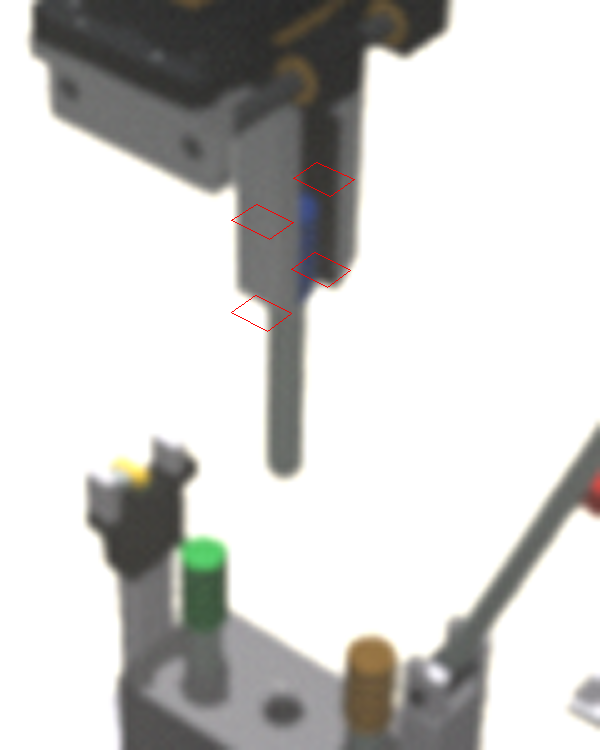

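View pics/o10.png

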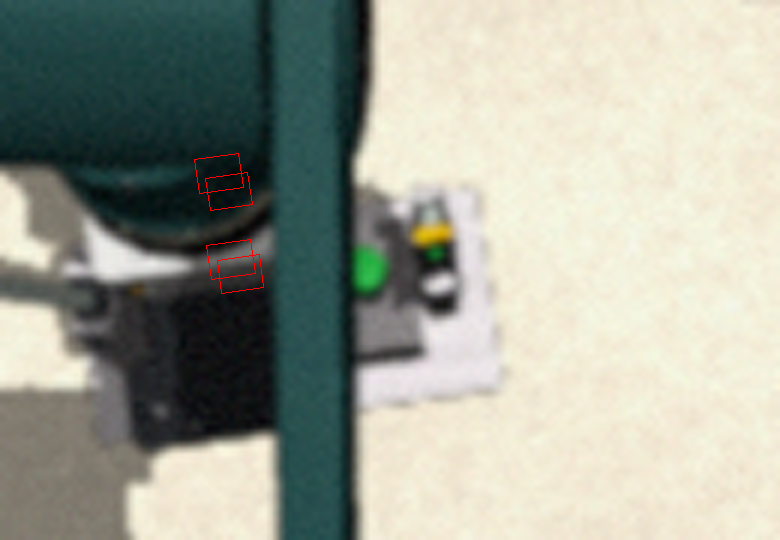

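```bash
cat > fit.py <<'E'
from h import *
im=get_image('scene'); s=sense(); p=s['tcp_pos']; R=Ro.from_rotvec(s['orientation']); print(p.round(4))
cv2.imwrite('pics/f0.png',im[:,:,::-1])
f=6;x0,y0=270,150
c=cv2.resize(cv2.convertScaleAbs(im[y0:y0+120,x0:x0+70,::-1],alpha=2.5),None,fx=f,fy=f,interpolation=cv2.INTER_CUBIC)
def drw(q,col):
    P=(proj('scene',q)-[x0,y0]+.5)*f; cv2.polylines(c,[cv2.convexHull(P.astype(np.int32))],True,col,1)
ax=p; a=R.apply([0,1,0])  # down
foot=ax+a*(.0924); top=ax-a*.0276
drw(cyl(foot,foot-a*.084,.007),(0,0,255)); drw(cyl(top,top+a*.036,.01),(0,255,0))
for w in ((.5573,.0739),(.5558,.0675),(.5598,.0718)):
    t=np.linspace(0,6.283,40); drw(np.c_[w[0]+.00775*np.cos(t),w[1]+.00775*np.sin(t),.0665*np.ones(40)],(255,0,0) if w[1]>.073 else (0,200,200) if w[1]<.07 else (200,0,200))
cv2.imwrite('pics/f1.png',cv2.resize(c,None,fx=.83,fy=.83))
g=cv2.cvtColor(im,cv2.COLOR_RGB2GRAY).astype(float)
for v in range(190,218,4): print(v,g[v,282:304].astype(int))
print('foot col');print(g[205:222,292].astype(int))
print('well');print(g[256:268,284:299].astype(int))
for zz in (.0924,.08,.06): print(proj('scene',[p+a*zz]))
E
python3 fit.py
```

```text
[0.5552 0.0701 0.2853]
190 [151 151 152 152 148 127  85  55  53  53  53  52  61  97 137 151 151 151
 151 152 152 153]
194 [148 148 149 148 146 126  84  55  53  54  54  53  63  98 136 150 152 152
 151 152 153 153]
198 [147 147 148 149 147 127  84  55  53  54  53  54  66 101 138 152 154 155
 155 153 153 152]
202 [146 147 147 149 147 126  83  55  54  54  54  54  66 101 138 148 149 149
 149 149 151 151]
206 [147 147 147 149 146 126  83  55  54  53  54  55  69 105 137 147 148 149
 150 149 148 147]
210 [147 148 147 146 142 122  81  56  54  53  53  54  74 110 140 150 152 152
 151 150 149 149]
214 [148 148 148 147 146 138 121  97  78  71  74  93 119 138 147 148 149 148
 147 147 144 144]
foot col
[ 53  54  54  54  53  53  53  53  55  74 109 136 145 146 147 148 147]
well
[[80 80 80 81 80 82 83 83 81 79 79 80 80 80 79]
 [80 81 80 80 80 79 83 82 80 79 78 79 80 79 79]
 [80 81 80 79 77 73 71 72 72 73 75 79 80 80 79]
 [80 79 79 77 70 61 55 56 57 61 68 75 81 80 79]
 [81 80 77 70 58 49 45 44 44 48 56 67 78 80 80]
 [80 80 76 64 50 41 39 39 39 40 47 61 74 79 80]
 [81 79 77 63 47 40 38 39 39 39 45 58 73 78 79]
 [81 80 77 69 54 44 40 40 41 43 49 62 75 78 80]
 [80 80 80 74 65 55 50 48 50 54 63 72 77 80 80]
 [80 81 80 78 75 70 66 64 65 69 74 78 80 80 80]
 [80 80 80 80 79 78 76 75 76 78 79 79 79 79 80]
 [81 80 81 80 81 79 80 80 80 80 80 80 80 80 80]]
[[291.64519946 214.17951001]]
[[291.76133516 209.08680639]]
[[291.95294532 200.66012054]]
```

View pics/f1.png

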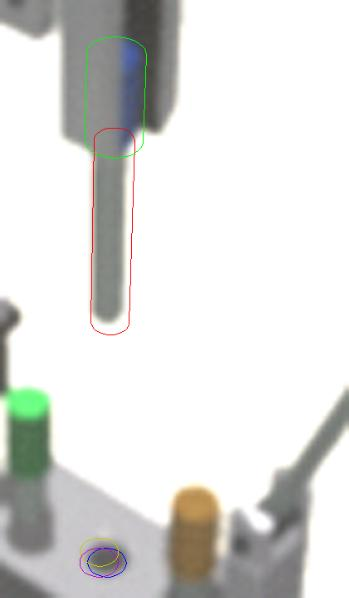

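```bash
python3 -c "
from h import *
np.set_printoptions(precision=4,suppress=True)
p=sense()['tcp_pos'];print(p)
w=solve(None,(291.1,261.8),.0665)[0]; d=solve(None,(291.1,213.7),p[2]-.0924)[0]
print(w,d,w-d, 'tool x,z', np.dot(w-d,[.165,-.986])*1000, np.dot(w-d,[.986,.165])*1000)
for q in ((290.6,261.8),(291.1,262.3)): print(solve(None,q,.0665)[0])
print('green/brass mid at z', (solve(None,(275.1,230.9),.13)[0]+solve(None,(308.8,251.2),.13)[0])/2,(solve((250.1,174.2),None,.13)[0]+solve((218.4,178.7),None,.13)[0])/2)
"
```

```text
[0.5552 0.0701 0.2853]
[0.5559 0.0726] [0.5551 0.0685] [0.0008 0.0042] tool x,z -3.9568608592704226 1.515492642682787
[0.5567 0.072 ]
[0.5568 0.0736]
green/brass mid at z [0.5585 0.0754] [0.5567 0.0685]
```

>>> arm_command(translation=[[-4,26,1],[-4,52,1],[-4,78,1],[-4,105,1],[-4,105,1]], dr=[[0,0,0],[0,0,0],[0,0,0],[0,0,0],[0,0,0]])

```text
t: 8.22
tcp_pos: [0.5539, 0.0745, 0.1777]
orientation: [-1.287, 1.09, -1.083]
force: [0.1, -0.1, -0.5]
width: 0.0197
```

>>> arm_command(translation=[[0,0,0],[0,0,0],[0,0,0]], dr=[[0,0,0],[0,0,0],[0,0,0]])

```text
t: 8.6
tcp_pos: [0.556, 0.0757, 0.1818]
orientation: [-1.282, 1.083, -1.086]
force: [-0.2, 0.1, -1.2]
width: 0.0193
```

```bash
sed -i 's/x0,y0=270,150/x0,y0=250,190/; s/y0+120,x0:x0+70/y0+90,x0:x0+90/' fit.py; python3 fit.py | head -1; python3 -c "
import cv2;a=cv2.imread('pics/f0.png')[200:280,250:340];cv2.imwrite('pics/f2.png',cv2.resize(cv2.convertScaleAbs(a,alpha=2.5),None,fx=7,fy=7,interpolation=cv2.INTER_CUBIC))
g=cv2.cvtColor(cv2.imread('pics/f0.png'),cv2.COLOR_BGR2GRAY)
for v in range(228,270,2): print(v,g[v,280:304])"
```

```text
[0.5559 0.0757 0.1815]
228 [135 149 153 152 152 151 148 138 115  79  57  54  54  52  55  74 112 144
 154 153 150 149 149 149]
230 [111 141 154 152 151 151 152 149 128  84  54  51  52  51  54  71 110 141
 152 153 151 150 150 151]
232 [ 99 140 154 155 155 155 154 150 130  84  53  50  51  51  53  72 111 142
 153 153 151 151 150 151]
234 [ 94 139 156 156 155 154 154 152 133  86  53  51  50  51  55  79 119 147
 155 155 154 153 152 153]
236 [ 93 140 155 156 155 155 155 153 133  85  53  50  51  50  56  84 125 150
 156 158 156 156 154 153]
238 [ 93 139 155 155 154 153 154 152 132  85  53  50  51  49  55  83 125 149
 157 157 158 156 153 152]
240 [ 90 136 152 154 153 153 156 154 133  86  54  50  51  50  55  84 124 148
 154 154 155 155 154 153]
242 [ 69 102 121 134 143 153 154 151 130  84  53  50  51  50  55  85 124 148
 155 157 156 155 156 156]
244 [ 68  80  83  89 100 117 134 139 124  82  54  51  51  50  58  95 136 152
 153 152 151 152 154 155]
246 [ 78  82  82  81  81  84  87  91  83  62  51  51  50  50  59  97 140 154
 154 152 152 153 155 156]
248 [ 78  82  82  82  82  83  81  77  66  54  5
[... 210 characters left out ...]
1  50  50  53  65  83  98
 115 129 140 147 146 126]
254 [ 60  76  82  83  82  82  82  80  74  64  54  52  51  53  61  70  78  81
  84  87  95 107 115 105]
256 [61 76 83 82 82 82 82 83 82 81 77 73 72 72 78 81 82 82 81 81 82 81 80 71]
258 [61 76 83 83 82 82 83 82 79 75 72 73 74 75 78 80 82 82 82 82 82 81 75 63]
260 [72 79 82 83 83 82 80 73 60 49 45 44 45 49 56 70 80 83 83 82 81 77 66 54]
262 [83 83 82 83 83 83 77 65 48 40 39 39 38 38 44 58 74 82 82 81 76 64 50 43]
264 [83 83 83 82 83 83 81 72 55 44 41 41 41 41 45 58 74 81 75 69 60 52 46 45]
266 [83 82 83 84 82 83 82 76 64 51 46 45 45 46 48 53 61 61 53 48 49 55 56 50]
268 [75 80 83 83 83 83 84 82 73 56 47 46 46 46 45 46 46 46 45 47 52 57 59 50]
```

View pics/f2.png

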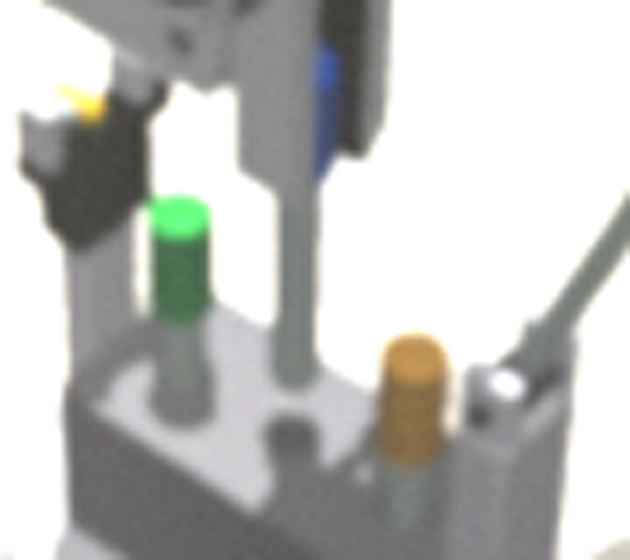

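```bash
python3 -c "
from h import *
np.set_printoptions(precision=4,suppress=True)
p=sense()['tcp_pos'];print(p)
w=solve(None,(291.1,261.8),.0665)[0]; d=solve(None,(291.4,253.7),p[2]-.0924)[0]
print(w,d,w-d, 'tool x,z', np.dot(w-d,[.165,-.986])*1000, np.dot(w-d,[.986,.165])*1000, sense()['joint_vel'])
"
```

```text
[0.5559 0.0757 0.1815]
[0.5559 0.0726] [0.5551 0.072 ] [0.0008 0.0006] tool x,z -0.4876358503348492 0.9340811244992888 [ 0.0037  0.0039  0.008  -0.0007 -0.0016  0.0004]
```

>>> arm_command(translation=[[0,8,1],[0,16,1],[0,22,1],[0,27,1],[0,32,1]], dr=[[0,0,0],[0,0,0],[0,0,0],[0,0,0],[0,0,0]])

```text
t: 9.28
tcp_pos: [0.5564, 0.0759, 0.1481]
orientation: [-1.284, 1.085, -1.084]
force: [0.0, 0.4, -0.8]
width: 0.0196
```

```bash
python3 fit.py | head -1; python3 -c "
import cv2;a=cv2.imread('pics/f0.png')[200:280,250:340];cv2.imwrite('pics/f3.png',cv2.resize(cv2.convertScaleAbs(a,alpha=2.5),None,fx=7,fy=7,interpolation=cv2.INTER_CUBIC))
from h import *
s=sense();print(s['tcp_pos'],s['force'],s['ft_torque'],s['width'])"
```

```text
[0.556  0.0759 0.1473]
[0.55601869 0.07586387 0.14730991] [ 0.53526845 -0.32679137 -0.65396112] [-0.10556609 -0.06878695 -0.01934724] 0.019425637802285026
```

View pics/f3.png

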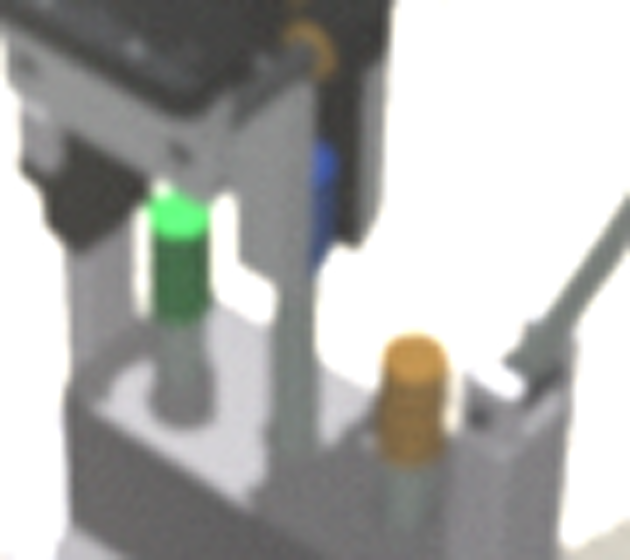

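>>> arm_command(translation=[[0,10,0],[0,20,0],[0,30,0],[0,37,0],[0,41,0]], dr=[[0,0,0],[0,0,0],[0,0,0],[0,0,0],[0,0,0]])

```text
t: 9.95
tcp_pos: [0.5562, 0.0759, 0.1068]
orientation: [-1.284, 1.085, -1.084]
force: [0.7, 0.3, -0.8]
width: 0.0195
```

```bash
python3 -c "
from h import *
get_image('scene')
s=sense();print(s['tcp_pos'],s['force'],s['ft_torque'],s['width'])"
```

```text
[0.55605338 0.07587735 0.10648091] [ 0.60319683 -0.11273603 -1.72597283] [-0.12732559 -0.02170804  0.02094233] 0.019456368662328593
```

>>> arm_command(translation=[[0,2,0],[0,3,0],[0,4,0],[0,5,0]], dr=[[0,0,0],[0,0,0],[0,0,0],[0,0,0]])

```text
t: 10.5
tcp_pos: [0.5565, 0.0759, 0.1026]
orientation: [-1.284, 1.084, -1.085]
force: [-0.2, -0.7, -0.1]
width: 0.0197
```

```bash
python3 -c "
from h import *
get_image('scene')
s=sense();print(s['tcp_pos'],s['force'],s['ft_torque'],s['width'])"
```

```text
[0.55638328 0.07591031 0.10240408] [ 0.41500671 -0.95042146 -0.41451256] [-0.16226816  0.01903135 -0.02139864] 0.01941615672790564
```

>>> arm_command(translation=[[0,1,0],[0,2,0],[0,2,0]], dr=[[0,0,0],[0,0,0],[0,0,0]])

```text
t: 10.92
tcp_pos: [0.5567, 0.0759, 0.1022]
orientation: [-1.283, 1.084, -1.085]
force: [-2.6, -0.5, 6.6]
width: 0.0193
```

```bash
python3 -c "
from h import *
s=sense();print(s['tcp_pos'],s['force'],s['ft_torque'],s['width'])"
```

```text
[0.55665916 0.07588943 0.10222968] [-2.62645248 -0.50256162  6.56312164] [-0.14511613  0.66733616 -0.00489998] 0.019314325365364576
```

>>> arm_command(translation=[[0,0,0],[0,0,0],[0,0,0],[0,0,0]], dr=[[0,0,0],[0,0,0],[0,0,0],[0,0,0]], grip=0.6)

```text
t: 11.42
tcp_pos: [0.5563, 0.0759, 0.1002]
orientation: [-1.284, 1.085, -1.084]
force: [0.1, 0.7, -0.1]
width: 0.0546
```

>>> arm_command(translation=[[0,-40,0],[0,-90,0],[0,-140,0],[0,-190,0],[0,-240,0]], dr=[[0,0,0],[0,0,0],[0,0,0],[0,0,0],[0,0,0]])

```text
t: 12.05
tcp_pos: [0.5562, 0.0759, 0.3421]
orientation: [-1.284, 1.084, -1.085]
force: [0.2, 0.3, 0.0]
width: 0.0566
```

```bash
python3 -c "
from h import *
im=get_image('scene')[:,:,::-1]; s=sense();print(s['tcp_pos'],s['t'],s['force'],s['width'])
a=im[150:330,220:430];cv2.imwrite('pics/p1.png',cv2.resize(cv2.convertScaleAbs(a,alpha=2),None,fx=3.3,fy=3.3,interpolation=cv2.INTER_CUBIC))
print(blobs(im[:,:,::-1].copy(),*RNG['red']),blobs(im[:,:,::-1].copy(),(105,125),100,30))
"
```

```text
[0.55778996 0.07594385 0.350134  ] 12.1 [-0.10733719 -0.77742395  5.03968887] 0.05620277152292875
[((np.float64(368.5), np.float64(188.8)), 96, (362, 184, 13, 11)), ((np.float64(355.9), np.float64(216.7)), 18, (354, 215, 5, 5)), ((np.float64(115.8), np.float64(269.0)), 468, (72, 242, 96, 49)), ((np.float64(352.4), np.float64(313.4)), 51, (349, 309, 8, 10))] [((np.float64(125.5), np.float64(110.5)), 163, (108, 100, 36, 22)), ((np.float64(201.0), np.float64(211.5)), 254, (168, 196, 65, 29)), ((np.float64(292.0), np.float64(244.7)), 100, (288, 237, 9, 18))]
```

View pics/p1.png

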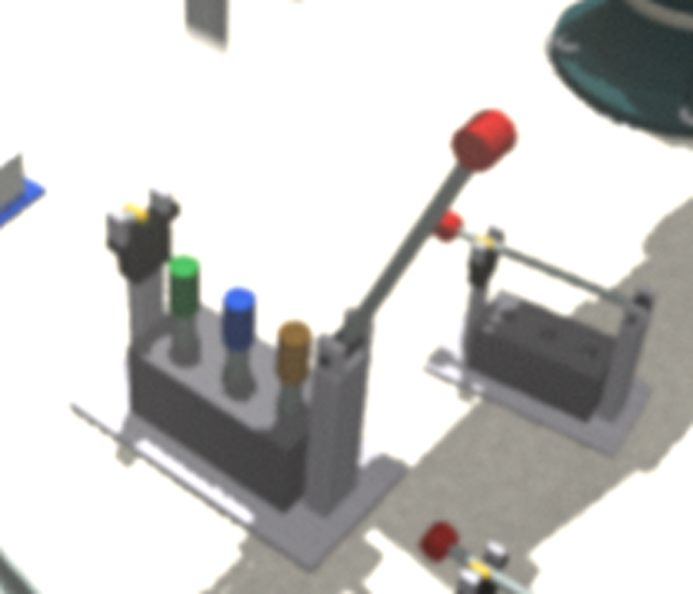

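```bash
cat > rod.py <<'E'
from h import *
well=np.array([.5568,.0715,.068]); a=.166
yr=np.array([-np.sin(a),np.cos(a),0]); xr=np.array([np.cos(a),np.sin(a),0])
hinge=well+.076*yr; hinge[2]=.144
def knob(t): return hinge+.19*(-np.cos(t)*yr+np.sin(t)*np.array([0,0,1]))
E
python3 - <<'E'
from rod import *
print(hinge)
im=get_image('scene'); imb=cv2.convertScaleAbs(im[:,:,::-1],alpha=2.2); x0,y0,f=250,170,5
c=cv2.resize(imb[y0:y0+120,x0:x0+140],None,fx=f,fy=f,interpolation=cv2.INTER_CUBIC)
def drw(q,col):
    P=(proj('scene',q)-[x0,y0]+.5)*f; cv2.polylines(c,[cv2.convexHull(P.astype(np.int32))],True,col,1)
for n in blobs(im,(172,190),120,30): print(n)
for t in np.arange(1.75,2.31,.05):
    k=knob(t); print(t.round(2),k.round(4),hullc(proj('scene',cyl(k-.011*xr,k+.011*xr,.012)))[0].round(1),hullc(proj('top',cyl(k-.011*xr,k+.011*xr,.012)))[0].round(1))
t=1.91;k=knob(t);drw(cyl(k-.011*xr,k+.011*xr,.012),(0,255,0));drw(cyl(hinge,k,.005),(255,0,255))
b=well+[0,0,-.058];drw(cyl(b+[0,0,.084],b+[0,0,.12],.01),(0,255,255))
cv2.imwrite('pics/r1.png',c)
E
```

```text
[0.54424186 0.14645527 0.144     ]
((np.float64(193.4), np.float64(164.5)), 46, (190, 160, 7, 12))
((np.float64(367.5), np.float64(190.7)), 159, (359, 184, 17, 16))
((np.float64(355.5), np.float64(217.2)), 33, (353, 214, 6, 8))
((np.float64(120.0), np.float64(267.9)), 676, (72, 229, 96, 64))
((np.float64(352.6), np.float64(313.3)), 68, (348, 309, 10, 10))
((np.float64(146.7), np.float64(327.4)), 9, (144, 327, 6, 3))
((np.float64(147.9), np.float64(339.0)), 113, (139, 332, 18, 16))
((np.float64(209.5), np.float64(355.1)), 53, (205, 349, 10, 13))
((np.float64(201.6), np.float64(359.4)), 61, (196, 352, 15, 15))
1.75 [0.5386 0.1799 0.331 ] [348.8 178.6] [174.5 170.7]
1.8 [0.5371 0.189  0.329 ] [353.8 182. ] [170.4 171.4]
1.85 [0.5356 0.1981 0.3266] [358.7 185.7] [166.4 172.2]
1.9 [0.5341 0.207  0.3238] [363.5 189.6] [162.5 173. ]
1.95 [0.5326 0.2158 0.3205] [368.3 193.8] [158.7 173.8]
2.0 [0.5312 0.2244 0.3168] [373.  198.1] [155.1 174.6]
2.05 [0.5298 0.2329 0.3126] [377.5 202.7] [151.7 175.4]
2.1 [0.5284 0.2411 0.308 ] [381.8 207.4] [148.5 176.3]
2.15 [0.5271 0.249  0.303 ] [386.  212.2] [145.5 177.1]
2.2 [0.5258 0.2567 0.2976] [390.  217.2] [142.6 177.9]
2.25 [0.5245 0.2642 0.2918] [393.8 222.3] [140.  178.7]
2.3 [0.5233 0.2713 0.2857] [397.3 227.4] [137.6 179.5]
```

View pics/r1.png

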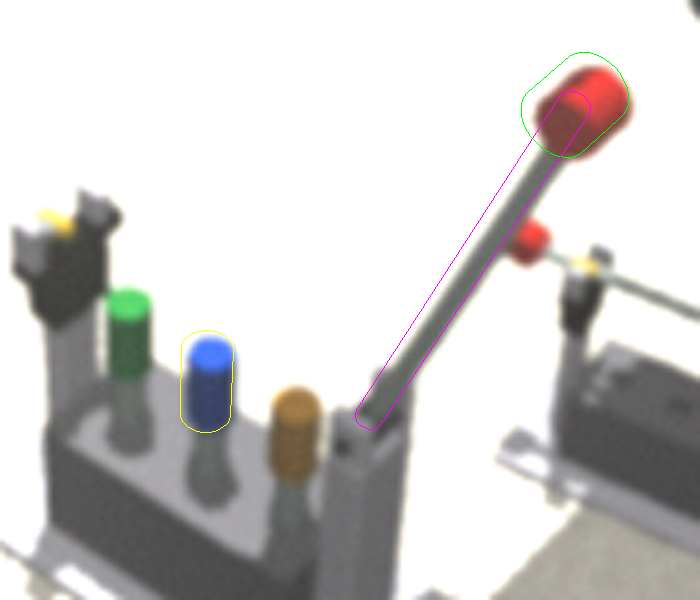

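Run:
```python
from rod import *
well[:]=[.5566,.073,.068]
hinge=well+.076*yr; hinge[2]=.144
import rod; rod.hinge=hinge
k=knob(1.905); print(k, k@xr, hinge)
s=sense(); print(s['tcp_pos'],s['tcp_pos']@xr)
plan((k[0],k[1],.355),.166)
```

```text
[0.53374365 0.20942179 0.32348765] 0.5610111819284139 [0.54404186 0.14795527 0.144     ]
[0.5580086  0.07601475 0.34798389] 0.562898571919242
opt 1 [-0.013   0.0021  0.0015]
opt -1 [ 2.4000e-03 -3.1394e+00  2.0400e-02]
trans [-135.6   -7.2   -1.5] R [[0.167, 0.013, 0.986], [-0.986, 0.001, 0.167], [0.002, -1.0, 0.013]]
```

>>> arm_command(translation=[[-35,-12,0],[-80,-15,0],[-125,-15,0],[-136,-15,0],[-136,-15,0]], dr=[[0,0,0],[0,0,0],[0,0,0],[0,0,0],[0,0,0]])

```text
t: 12.78
tcp_pos: [0.5335, 0.2101, 0.3546]
orientation: [-1.286, 1.084, -1.084]
force: [0.1, -0.3, 0.9]
width: 0.0567
```

Run:
```python
from ov import *
get_image('scene');get_image('scene')
ov('k1',315,110,110,110,6)
plan((.5337,.2094,.314),.166)
print(sense()['tcp_pos'],sense()['t'])
```

```text
[0.5339 0.209  0.355 ] 12.875 [-0.013 -0.005 -0.001  0.001 -0.     0.002]
opt 1 [0.0004 0.0003 0.0005]
opt -1 [ 7.0000e-04 -3.1413e+00 -6.0000e-04]
trans [-0.7 41.2 -0.1] R [[0.166, -0.0, 0.986], [-0.986, -0.001, 0.166], [0.0, -1.0, -0.0]]
[0.53395751 0.20878759 0.35519935] 12.925
```

View pics/k1.png

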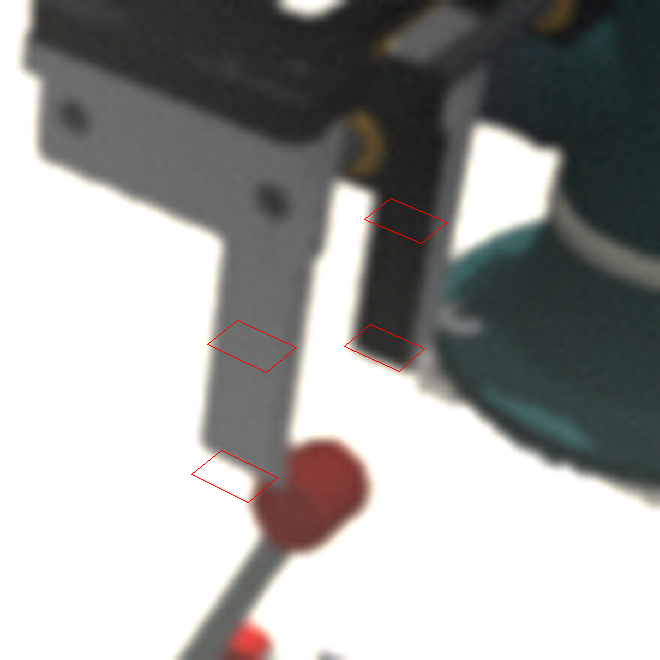

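Run:
```python
from rod import *
s=sense();p=s['tcp_pos'];im=get_image('scene');cv2.imwrite('pics/k2.png',im[:,:,::-1])
def q(X): return ((proj('scene',[X])[0]-[315,110]+.5)*6).round()
print(q(p-[0,0,.008]),q((.5337,.2094,.3235)))
c=cv2.resize(cv2.convertScaleAbs(im[110:220,315:425,::-1],alpha=2),None,fx=6,fy=6,interpolation=cv2.INTER_CUBIC)
def drw(Q,col):
    P=(proj('scene',Q)-[315,110]+.5)*6; cv2.polylines(c,[cv2.convexHull(P.astype(np.int32))],True,col,1)
k=np.array((.5337,.2094,.3235)); drw(cyl(k-.011*xr,k+.011*xr,.012),(0,200,0))
for sg in (1,-1):
  R=Ro.from_rotvec(s['orientation']); g=s['width']*500
  drw(R.apply(np.array([[x,y,sg*z] for x in (-8,8) for y in (8,-40) for z in (g,g+12.5)])/1000)+p,(0,0,255))
cv2.imwrite('pics/k3.png',c)
```

```text
[311. 409.] [302. 486.]
```

View pics/k3.png

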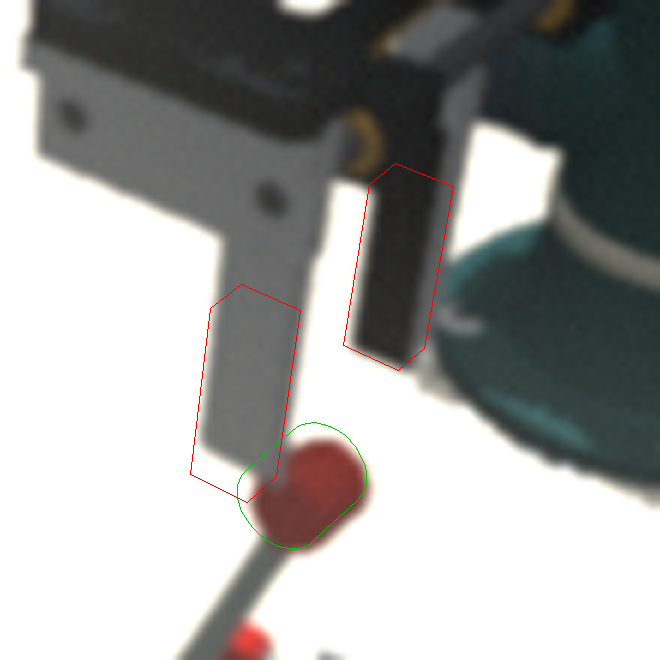

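>>> arm_command(translation=[[0,15,0],[0,30,0],[0,41,0],[0,41,0]], dr=[[0,0,0],[0,0,0],[0,0,0],[0,0,0]])

```text
t: 13.48
tcp_pos: [0.5331, 0.2097, 0.3126]
orientation: [-1.287, 1.087, -1.083]
force: [0.1, -0.5, -1.1]
width: 0.0568
```

Run:
```python
from ov import *
get_image('scene')
ov('k4',315,130,110,110,6)
s=sense();print(s['force'],s['tcp_pos'])
```

```text
[0.5334 0.2099 0.3137] 13.525 [ 0.003 -0.009 -0.03   0.001  0.004 -0.001]
[-0.0894104   0.97328198  0.5602603 ] [0.53360117 0.20997657 0.31449969]
```

View pics/k4.png

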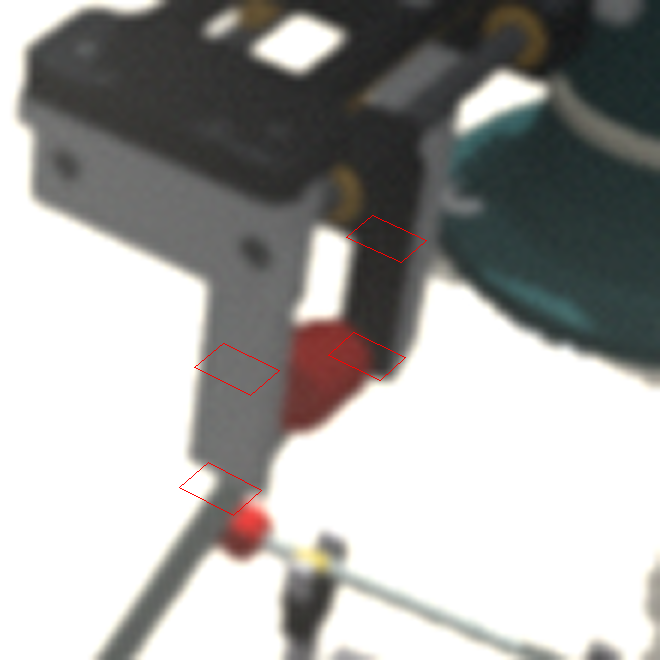

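Knob at (~318,372) in the crop lies between both fingers. Close on it.

>>> arm_command(translation=[[0,0,0],[0,0,0],[0,0,0],[0,0,0],[0,0,0]], dr=[[0,0,0],[0,0,0],[0,0,0],[0,0,0],[0,0,0]], grip=0, force=15)

```text
t: 14.2
tcp_pos: [0.5339, 0.2101, 0.3147]
orientation: [-1.283, 1.084, -1.085]
force: [-0.3, 0.1, 0.1]
width: 0.0221
```

Run:
```python
from ov import *
ov('k5',315,130,110,110,6)
s=sense();print(s['force'],s['tcp_pos'],s['width'],s['ft_torque'])
```

```text
[0.5339 0.2101 0.3147] 14.2 [-0.001  0.001 -0.     0.001 -0.    -0.   ]
[-0.05691534  0.89843437  0.34822775] [0.53385978 0.2100499  0.31465401] 0.021809281008763746 [ 0.0061148  -0.09098679 -0.0346809 ]
```

View pics/k5.png

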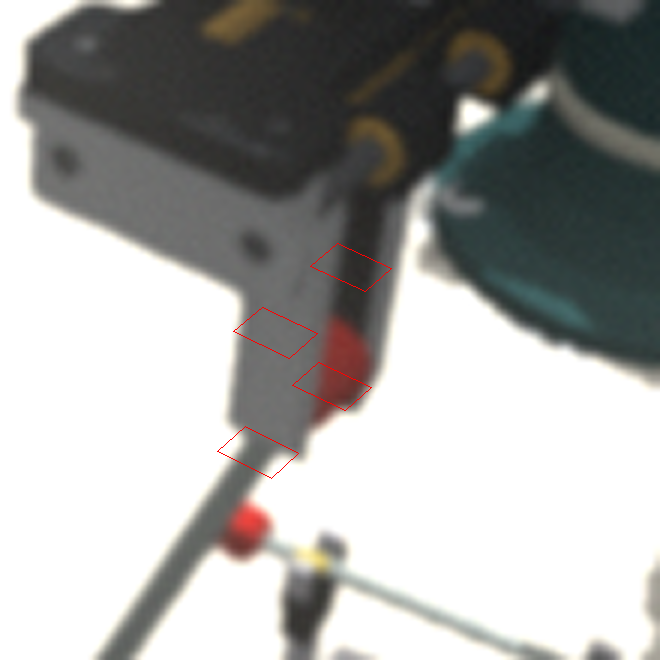

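>>> arm_command(translation=[[19,-5.5,0],[47,-10,0],[76,-10,0],[104,-6,0],[131,2.5,0]], dr=[[0,0,0],[0,0,0],[0,0,0],[0,0,0],[0,0,0]])

```text
t: 14.88
tcp_pos: [0.5554, 0.0791, 0.3135]
orientation: [-1.283, 1.084, -1.086]
force: [0.5, 1.4, 0.7]
width: 0.0218
```

Run:
```python
from ov import *
from rod import *
get_image('scene')
ov('k6',280,120,130,130,5)
s=sense();p=s['tcp_pos'];print(s['force'],s['force']@yr,p,p@xr,p@yr-hinge@yr,s['width'],s['ft_torque'])
```

```text
[0.556  0.0755 0.3121] 14.925 [ 0.031  0.001 -0.016 -0.003  0.02   0.071]
[-0.028792   -2.81746517  3.59274978] -2.7739776457670557 [0.55580535 0.07681123 0.31257985] 0.5608572144995261 -0.07059742853647136 0.022245296566315142 [-0.67561833  0.08728643  0.08116748]
```

View pics/k6.png

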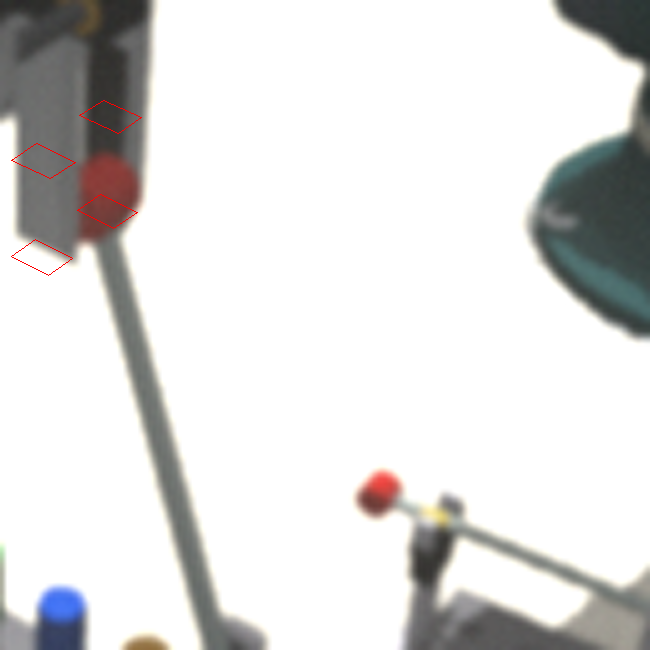

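>>> arm_command(translation=[[26,11,0],[49.5,27,0],[70.5,46.5,0],[88,68.5,0],[102.5,93.5,0]], dr=[[0,0,0],[0,0,0],[0,0,0],[0,0,0],[0,0,0]])

```text
t: 15.6
tcp_pos: [0.5722, -0.0228, 0.2195]
orientation: [-1.286, 1.084, -1.089]
force: [-2.9, -3.1, 2.9]
width: 0.0218
```

Run:
```python
from ov import *
from rod import *
get_image('scene')
ov('k7',210,130,130,130,5)
s=sense();p=s['tcp_pos'];print(s['force'],s['force']@yr,p,p@xr,p@yr-hinge@yr,s['width'],s['ft_torque'])
```

```text
[ 0.5724 -0.0247  0.2152] 15.65 [ 0.013  0.014 -0.02  -0.015  0.011  0.035]
[ 0.62871517 -5.93232748  0.79096142] -5.9546674522379215 [ 0.57237306 -0.02411181  0.2163438 ] 0.560520795184922 -0.17287076020189893 0.021981828363125663 [-1.15619709 -0.07246987  0.01415974]
```

View pics/k7.png

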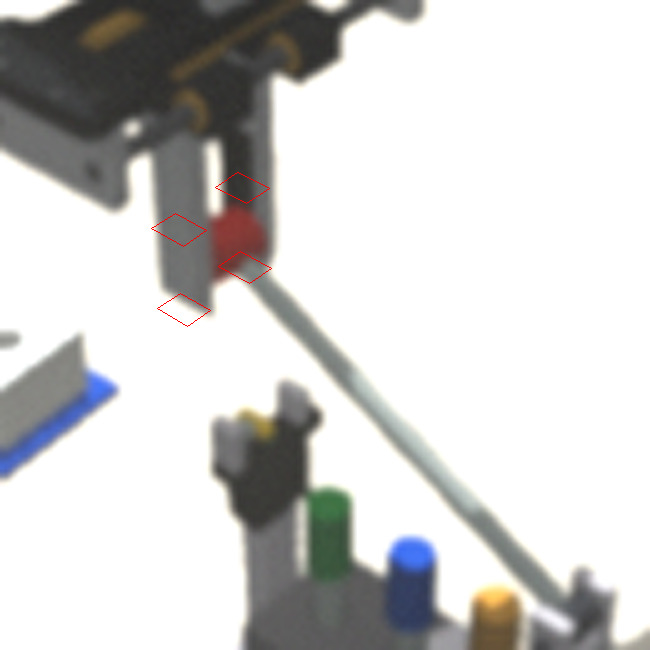

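>>> arm_command(translation=[[8,16,0],[12.5,28,0],[15.5,39,0],[15.5,39,0]], dr=[[0,0,0],[0,0,0],[0,0,0],[0,0,0]])

```text
t: 16.2
tcp_pos: [0.5746, -0.0373, 0.1782]
orientation: [-1.287, 1.086, -1.086]
force: [-1.4, -5.3, 0.2]
width: 0.0221
```

Run:
```python
from ov import *
from rod import *
get_image('scene')
ov('k8',210,150,130,130,5)
s=sense();p=s['tcp_pos'];print(s['force'],s['force']@yr,p,p@xr,p@yr-hinge@yr,s['width'],s['ft_torque'])
im=get_image('scene')
```

```text
[ 0.5746 -0.0372  0.1785] 16.25 [ 0.001 -0.004 -0.005 -0.003  0.005 -0.   ]
[-2.71108685 -5.51986251  0.05810841] -4.996007953905937 [ 0.5745804  -0.03717727  0.17863857] 0.5605388710469755 -0.1861213640455254 0.022111825492927034 [-1.02668231  0.24162424 -0.06365097]
```

View pics/k8.png

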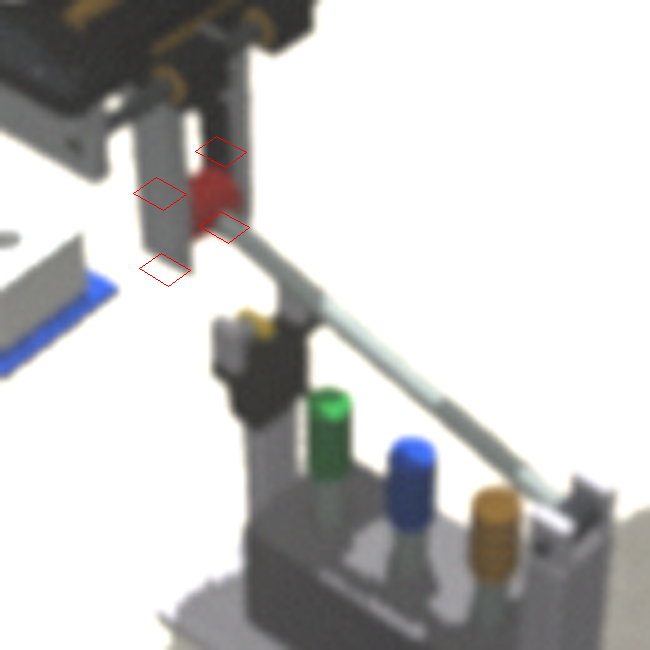

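>>> arm_command(translation=[[1.5,3,0],[2.5,6,0],[3.5,10,0],[3.5,10,0]], dr=[[0,0,0],[0,0,0],[0,0,0],[0,0,0]], force=25)

```text
t: 16.85
tcp_pos: [0.575, -0.0395, 0.1688]
orientation: [-1.286, 1.086, -1.084]
force: [-2.1, -4.7, 1.6]
width: 0.0221
```

>>> arm_command(translation=[[0.5,2,0],[0.5,4,0],[0.5,4,0]], dr=[[0,0,0],[0,0,0],[0,0,0]])

```text
t: 17.23
tcp_pos: [0.5751, -0.0402, 0.1652]
orientation: [-1.286, 1.086, -1.085]
force: [-2.9, -4.5, 1.4]
width: 0.0221
```

>>> arm_command(translation=[[0.3,2,0],[0.6,4,0],[0.6,4,0]], dr=[[0,0,0],[0,0,0],[0,0,0]])

```text
t: 17.6
tcp_pos: [0.5753, -0.0409, 0.1612]
orientation: [-1.286, 1.086, -1.085]
force: [-2.9, -5.0, 1.4]
width: 0.022
```

>>> arm_command(translation=[[0.2,2,0],[0.4,4,0],[0.4,4,0]], dr=[[0,0,0],[0,0,0],[0,0,0]])

```text
t: 17.98
tcp_pos: [0.5754, -0.0415, 0.1572]
orientation: [-1.286, 1.086, -1.085]
force: [-2.2, -5.5, 1.3]
width: 0.0215
```

>>> arm_command(translation=[[0.2,1.5,0],[0.3,3,0],[0.3,3,0]], dr=[[0,0,0],[0,0,0],[0,0,0]])

```text
t: 18.35
tcp_pos: [0.5754, -0.0419, 0.1543]
orientation: [-1.286, 1.086, -1.085]
force: [-2.5, -5.9, 2.2]
width: 0.0216
```

>>> arm_command(translation=[[0.1,1.5,0],[0.2,3,0],[0.2,3,0]], dr=[[0,0,0],[0,0,0],[0,0,0]])

```text
t: 18.73
tcp_pos: [0.5755, -0.0422, 0.1513]
orientation: [-1.286, 1.086, -1.086]
force: [-2.8, -6.5, 2.0]
width: 0.022
```

>>> arm_command(translation=[[0.3,1.5,0],[0.5,3,0],[0.5,3,0]], dr=[[0,0,0],[0,0,0],[0,0,0]])

```text
t: 19.1
tcp_pos: [0.5754, -0.0423, 0.1496]
orientation: [-1.286, 1.085, -1.085]
force: [-4.6, -5.5, 5.2]
width: 0.0216
```

>>> arm_command(translation=[[0.3,1,0],[0.5,2,0],[0.5,2,0]], dr=[[0,0,0],[0,0,0],[0,0,0]])

```text
t: 19.48
tcp_pos: [0.5754, -0.0425, 0.1489]
orientation: [-1.285, 1.085, -1.085]
force: [-7.5, -4.6, 10.4]
width: 0.0219
```

Run:
```python
from ov import *
ov('k9',230,180,100,100,6)
s=sense();print(s['force'],s['tcp_pos'],s['ft_torque'])
```

```text
[ 0.5754 -0.0425  0.1489] 19.475 [-0.001  0.001  0.001  0.     0.001 -0.001]
[-7.88761007 -4.03487783  9.54283482] [ 0.57539683 -0.04246732  0.1488931 ] [-0.42885756  1.30830873 -0.00643548]
```

View pics/k9.png

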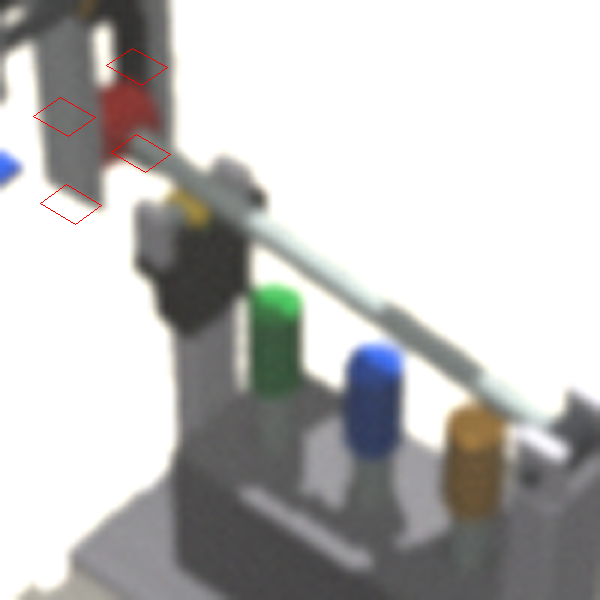

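>>> arm_command(translation=[[0,0.7,0],[0,1.4,0],[0,1.4,0]], dr=[[0,0,0],[0,0,0],[0,0,0]])

```text
t: 19.9
tcp_pos: [0.5755, -0.0425, 0.1486]
orientation: [-1.285, 1.084, -1.086]
force: [-7.8, -3.3, 12.5]
width: 0.0219
```

>>> arm_command(translation=[[0,0.7,0],[0,1.4,0],[0,1.4,0]], dr=[[0,0,0],[0,0,0],[0,0,0]])

```text
t: 20.27
tcp_pos: [0.5755, -0.0425, 0.1484]
orientation: [-1.285, 1.084, -1.086]
force: [-10.8, -3.8, 17.2]
width: 0.0218
```

>>> arm_command(translation=[[0,0,-1],[0,0,-2.5],[0,0,-2.5]], dr=[[0,0,0],[0,0,0],[0,0,0]])

```text
t: 20.65
tcp_pos: [0.5754, -0.0426, 0.1479]
orientation: [-1.281, 1.08, -1.089]
force: [-3.0, -2.5, 12.2]
width: 0.0221
```

Run:
```python
from ov import *
ov('k10',230,180,100,100,6)
s=sense();print(s['force'],s['tcp_pos'],s['ft_torque'])
```

```text
[ 0.5754 -0.0426  0.1479] 20.65 [-0.     0.002 -0.001  0.     0.002 -0.002]
[-2.47998178 -3.0625707  12.70217233] [ 0.57538006 -0.04262574  0.14786591] [-0.31974511  0.74914861 -0.12917199]
```

View pics/k10.png

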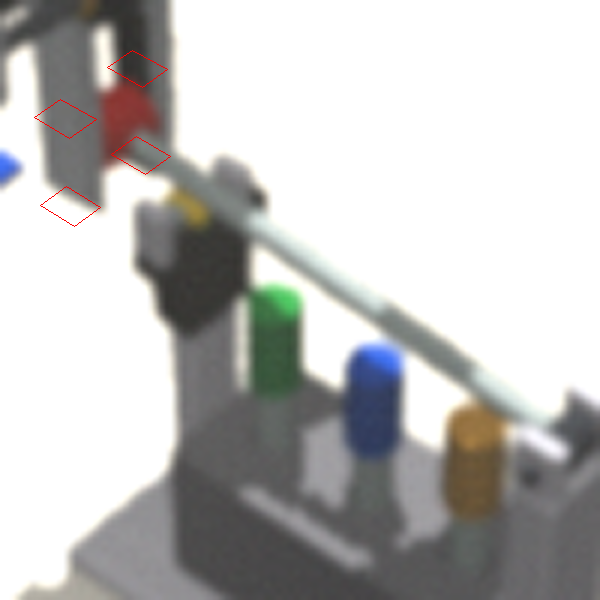

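>>> arm_command(translation=[[0,0.7,-0.5],[0,1.4,-0.7],[0,1.4,-0.7]], dr=[[0,0,0],[0,0,0],[0,0,0]])

```text
t: 21.08
tcp_pos: [0.5754, -0.0426, 0.1477]
orientation: [-1.279, 1.078, -1.09]
force: [-2.9, -2.9, 14.7]
width: 0.0215
```

>>> arm_command(translation=[[0,0.7,-0.4],[0,1.4,-0.7],[0,1.4,-0.7]], dr=[[0,0,0],[0,0,0],[0,0,0]])

```text
t: 21.45
tcp_pos: [0.5754, -0.0429, 0.1459]
orientation: [-1.278, 1.077, -1.091]
force: [-0.0, -2.8, 11.3]
width: 0.0219
```

>>> arm_command(translation=[[0,0.7,0],[0,1.4,0],[0,1.4,0]], dr=[[0,0,0],[0,0,0],[0,0,0]])

```text
t: 21.82
tcp_pos: [0.5754, -0.0431, 0.1434]
orientation: [-1.279, 1.077, -1.09]
force: [1.5, -3.0, 9.5]
width: 0.022
```

>>> arm_command(translation=[[0,0.7,0],[0,1.4,0],[0,1.4,0]], dr=[[0,0,0],[0,0,0],[0,0,0]])

```text
t: 22.2
tcp_pos: [0.5754, -0.0432, 0.1413]
orientation: [-1.279, 1.078, -1.09]
force: [2.8, -3.5, 7.1]
width: 0.0217
```

Run:
```python
from ov import *
ov('k11',230,180,100,100,6)
s=sense();print(s['force'],s['tcp_pos'],s['ft_torque'])
```

```text
[ 0.5754 -0.0432  0.1413] 22.2 [ 0.    -0.001  0.001  0.001 -0.001  0.003]
[ 2.34787426 -3.88856983  7.96370413] [ 0.57535455 -0.04322667  0.14124014] [-0.49578278 -0.09367611 -0.17279311]
```

View pics/k11.png

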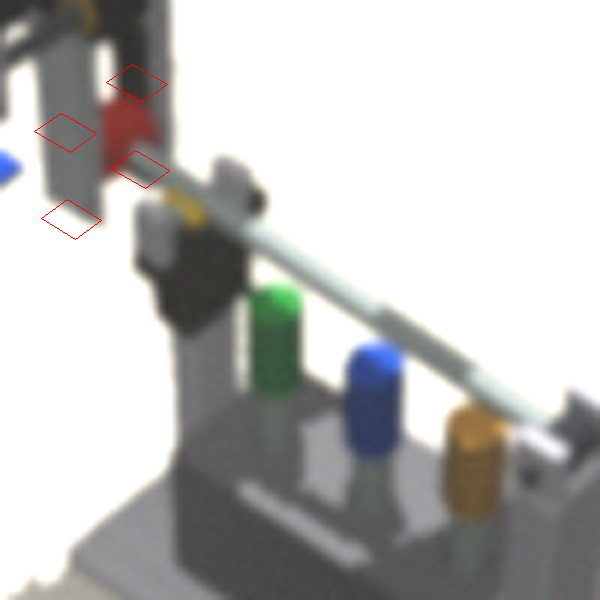

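>>> arm_command(translation=[[0,0.7,0],[0,1.5,0],[0,1.5,0]], dr=[[0,0,0],[0,0,0],[0,0,0]])

```text
t: 22.62
tcp_pos: [0.5753, -0.0434, 0.1392]
orientation: [-1.28, 1.078, -1.09]
force: [2.6, -4.6, 5.5]
width: 0.022
```

>>> arm_command(translation=[[0,0.7,0],[0,1.5,0],[0,1.5,0]], dr=[[0,0,0],[0,0,0],[0,0,0]])

```text
t: 23.0
tcp_pos: [0.5753, -0.0434, 0.1371]
orientation: [-1.28, 1.078, -1.09]
force: [3.9, -5.5, 3.7]
width: 0.0221
```

>>> arm_command(translation=[[0,0.7,-0.3],[0,1.5,-0.5],[0,1.5,-0.5]], dr=[[0,0,0],[0,0,0],[0,0,0]])

```text
t: 23.38
tcp_pos: [0.5753, -0.0435, 0.1352]
orientation: [-1.279, 1.078, -1.091]
force: [6.0, -5.1, 2.2]
width: 0.022
```

>>> arm_command(translation=[[0,0.5,0],[0,1,0],[0,1,0]], dr=[[0,0,0],[0,0,0],[0,0,0]])

```text
t: 23.75
tcp_pos: [0.5755, -0.0435, 0.1344]
orientation: [-1.279, 1.077, -1.091]
force: [5.8, -3.6, 2.4]
width: 0.0222
```

>>> arm_command(translation=[[0,0.5,0.8],[0,1,1.5],[0,1,1.5]], dr=[[0,0,0],[0,0,0],[0,0,0]])

```text
t: 24.12
tcp_pos: [0.5756, -0.0435, 0.1331]
orientation: [-1.282, 1.08, -1.089]
force: [1.8, -5.0, 3.1]
width: 0.0219
```

>>> arm_command(translation=[[0,0.5,0],[0,1,0],[0,1,0]], dr=[[0,0,0],[0,0,0],[0,0,0]])

```text
t: 24.5
tcp_pos: [0.5757, -0.0435, 0.1329]
orientation: [-1.281, 1.079, -1.09]
force: [1.8, -4.7, 5.4]
width: 0.0221
```

Run:
```python
from ov import *
ov('k12',230,180,100,100,6)
s=sense();print(s['force'],s['tcp_pos'],s['ft_torque'])
```

```text
[ 0.5757 -0.0435  0.1329] 24.5 [-0.001 -0.    -0.    -0.     0.    -0.   ]
[ 1.23966067 -4.85192423  5.48009836] [ 0.57566741 -0.04349532  0.13291788] [-0.72920843 -0.00117262 -0.12216199]
```

View pics/k12.png

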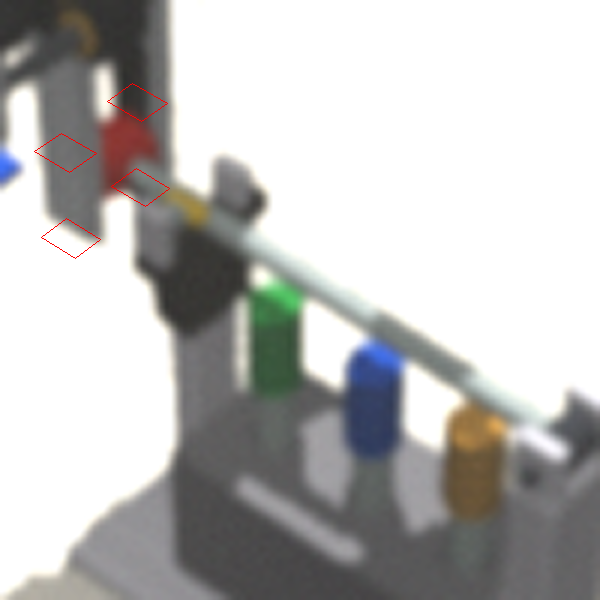

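>>> arm_command(translation=[[0,0.7,0],[0,1.5,0],[0,1.5,0]], dr=[[0,0,0],[0,0,0],[0,0,0]])

```text
t: 24.92
tcp_pos: [0.5757, -0.0435, 0.1327]
orientation: [-1.281, 1.079, -1.09]
force: [-0.1, -4.8, 9.1]
width: 0.0216
```

>>> arm_command(translation=[[-1,-1,0],[-1,-2,0],[-1,-2,0]], dr=[[0,0,0],[0,0,0],[0,0,0]])

```text
t: 25.3
tcp_pos: [0.5757, -0.0435, 0.1331]
orientation: [-1.282, 1.079, -1.092]
force: [1.9, -6.7, 3.9]
width: 0.0217
```

>>> arm_command(translation=[[0,0,0],[0,0,0],[0,0,0],[0,0,0]], dr=[[0,0,0],[0,0,0],[0,0,0],[0,0,0]], grip=0.6)

```text
t: 25.8
tcp_pos: [0.5732, -0.041, 0.1307]
orientation: [-1.284, 1.085, -1.083]
force: [0.4, 0.0, -0.1]
width: 0.0555
```

>>> arm_command(translation=[[0,-30,0],[0,-80,0],[0,-130,0],[0,-180,0],[0,-220,0]], dr=[[0,0,0],[0,0,0],[0,0,0],[0,0,0],[0,0,0]])

```text
t: 26.42
tcp_pos: [0.5734, -0.0412, 0.3536]
orientation: [-1.283, 1.083, -1.086]
force: [1.2, -0.2, -0.6]
width: 0.0562
```

Run:
```python
from ov import *
get_image('scene')
ov('k13',225,170,110,110,6)
s=sense();print(s['force'],s['tcp_pos'],s['t'])
```

```text
[ 0.5744 -0.0414  0.3595] 26.475 [ 0.003 -0.034  0.053  0.    -0.076  0.   ]
[-1.13763553 -0.37220429  0.34782033] [ 0.57457645 -0.04145233  0.35736067] 26.525
```

View pics/k13.png

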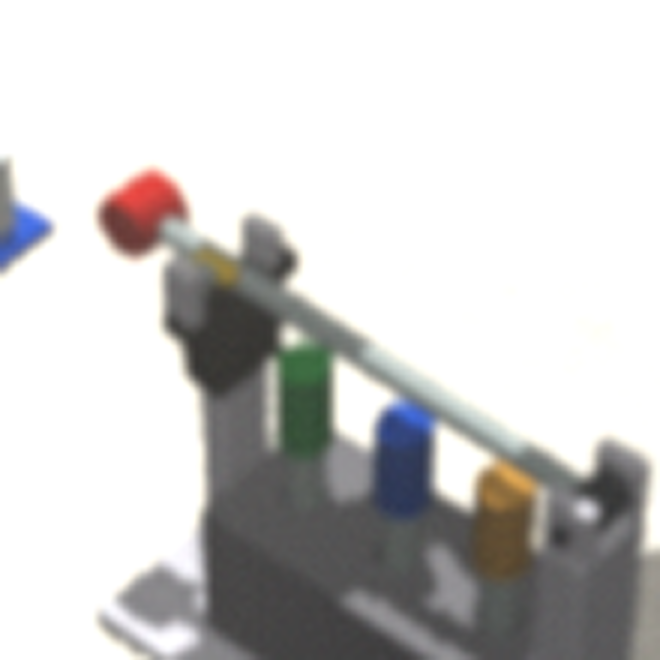

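Run:
```python
from rod import *
im=get_image('scene');cv2.imwrite('pics/fin.png',im[:,:,::-1]);
a=cv2.imread('pics/k12.png',0).astype(int);b=cv2.imread('pics/k13.png',0).astype(int);c=cv2.imread('pics/k11.png',0).astype(int)
for u in (272,280,285,296,306):
    for n,g,x0,y0 in (('k11',c,230,180),('k12',a,230,180),('k13',b,225,170)):
        col=g[:, (u-x0)*6+3]
        vs=np.arange(210,250)
        print(u,n,[int(col[(v-y0)*6+3]) for v in range(212,244) if (v-y0)*6+3<len(col)])
well[:]=[.5566,.0735,.068]
h=well+.076*yr;h[2]=.144
for t in (-.05,0,.05,.1):
    k=h+.19*(-np.cos(t)*yr+np.sin(t)*np.array([0,0,1])); print(t,hullc(proj('scene',cyl(k-.011*xr,k+.011*xr,.012)))[0])
print(blobs(im,(172,190),120,30))
```

```text
272 k11 [82, 68, 77, 114, 172, 206, 206, 177, 143, 138, 166, 205, 231, 235, 220, 180, 122, 95, 94, 93, 92, 87, 81, 78, 80, 80, 77, 78, 79, 78, 81, 82]
272 k12 [82, 67, 74, 107, 164, 203, 221, 220, 205, 175, 147, 146, 186, 222, 221, 182, 128, 95, 97, 98, 101, 95, 85, 82, 79, 76, 76, 80, 77, 76, 79, 82]
272 k13 [86, 69, 72, 104, 149, 172, 159, 133, 120, 115, 110, 129, 172, 204, 203, 165, 115, 90, 89, 91, 89, 82, 78, 75, 74, 74, 73, 75, 74, 73, 76, 77]
280 k11 [255, 255, 255, 255, 255, 255, 255, 255, 255, 252, 235, 214, 189, 159, 162, 197, 225, 231, 220, 208, 199, 194, 193, 193, 193, 190, 189, 190, 183, 154, 112, 89]
280 k12 [255, 255, 255, 255, 255, 255, 255, 255, 255, 255, 254, 243, 227, 205, 177, 143, 135, 158, 191, 203, 198, 195, 194, 193, 193, 190, 192, 192, 184, 154, 113, 88]
280 k13 [255, 255, 255, 255, 255, 255, 255, 255, 255, 252, 222, 172, 132, 119, 114, 111, 119, 149, 174, 183, 180, 180, 179, 179, 179, 177, 178, 176, 172, 151, 126, 118]
285 k11 [255, 255, 255, 255, 255, 255, 255, 255, 255, 255, 255, 255, 254, 242, 222, 200, 170, 158, 194, 250, 255, 255, 255, 255, 255, 255, 25
[... 1331 characters left out ...]
55, 255, 255, 255, 252, 233, 215, 201, 175, 149]
-0.05 [248.51969802 212.53988225]
0 [248.22526489 208.97140031]
0.05 [248.0988336  205.45575362]
0.1 [248.14409165 202.00038752]
[((np.float64(276.9), np.float64(89.2)), 21, (275, 84, 6, 9)), ((np.float64(193.4), np.float64(164.5)), 46, (190, 160, 7, 12)), ((np.float64(248.4), np.float64(203.6)), 79, (243, 199, 12, 11)), ((np.float64(355.5), np.float64(217.9)), 21, (353, 215, 6, 6)), ((np.float64(120.0), np.float64(267.6)), 690, (72, 222, 96, 71)), ((np.float64(352.8), np.float64(313.0)), 62, (349, 309, 9, 10)), ((np.float64(148.8), np.float64(338.8)), 123, (139, 328, 19, 20)), ((np.float64(205.1), np.float64(358.0)), 163, (196, 346, 19, 22))]
```

Run:
```python
import cv2,numpy as np
a=cv2.imread('pics/k10.png');b=cv2.imread('pics/k13.png')
# crop same px region 245..300, 195..240
A=a[15*6:65*6,15*6:75*6];B=b[25*6:75*6,20*6:80*6]
cv2.imwrite('pics/cmp.png',cv2.resize(np.hstack([A,B]),None,fx=1.1,fy=1.1))
```

```text
(no output)
```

View pics/cmp.png

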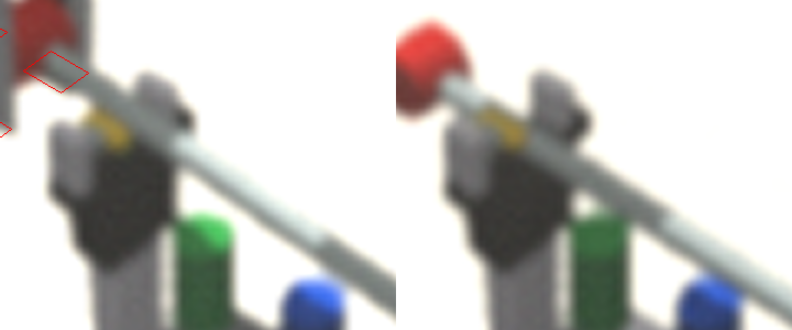

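Run:
```python
from workcell import *
get_image('scene'); print(sense()['t'],sense()['force']); print(job_done())
```

```text
26.625 [ 0.85778548  0.87438426 -1.0515558 ]
the job is handed in; nothing more can be done
None
```

I put the blue driver in the middle well, closed the rod into its catch, and handed the job in at about 26.6 s. No verdict was reported.

- **Driver:** It went down the well without resistance and met the floor at the height expected from the stand, with 6.6 N up on the tool. I released it while the rod was still open. The picture then showed its top level with the green and brass instruments.
- **Rod:** I swung it over by its knob and met the pawl. Pressing was slow at first: the upward force reached 17 N, and about 11 N of sideways load had built up. After I eased the sideways load off, the rod went past the pawl at about 15 N. It stopped firmly on the seat about 17 mm lower at the knob, where I held 9 N before letting go.
- **Last checks:** After release the rod had dropped about 4.5 px (roughly 12 mm at the catch) from where it first met the pawl, which matches the stated 0.08 rad. It had not sprung back, and the yellow pawl lies over it. The gripper was clear at z ≈ 0.36 m with no force. The green and brass instruments looked in place, and the orange one had not moved in the picture. I did not check the white one again after lifting the driver.
- **Not confirmed:**
  - **Pin:** I could not see it, so that it is held down is inferred from the rod's seated position.
  - **Camera positions:** The two cameras disagreed by several millimetres, mostly along y, so I placed the driver by its position relative to the well in the scene picture.
  - **Rod angle:** The scene picture gives about 0.05 to 0.08 rad, while the tool height gives about 0. Both are below the 0.09 limit.

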